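# Make the interlocked shaker safe, fill its empty cells and set it running again

## Robot

A 6-joint arm with a two-finger parallel gripper is mounted at the origin on a cart in front of the work surface, level with it; the furniture and walls round the work are solid. World frame = base frame: x ahead of the robot, y to its left, z up, the work surface at z = 0. Lengths are in m, angles in rad, forces in N, time in s.
With the tool pointing down it reaches from about 0.35 to 0.975 m from the base axis. Payload 7.1 kg.
Tool frame: the origin (TCP) lies on the centre line of the jaws, within the pads' length; the fingertips stand 11 mm ahead of it and the grasp point (between the pads) lies 8 mm behind it (tip_reach is the distance from the TCP to the fingertips, in m); z points along the fingers, y is the line along which they close (so a half turn about z gives the same grasp; the last joint's range is limited). The gripper opens to 88 mm and grips with 3 to 60 N. Pads are 20 mm wide; open, the fingers measure 115 mm over their backs; the gripper's body (75 mm by 178 mm) begins 61 mm behind the grasp point.
Start: joints at [-0.019, 0.423, 1.63, -0, 1.089, -0.019], TCP at [0.625, 0, 0.201] pointing down, gripper open.
Joint ranges: [-3, 3], [-0.9, 2.11], [0.09, 2.58], [-1.31, 4.45], [0.11, 2.69], [-2.54, 2.54]. Speed limits (rad/s): [2.39, 2.39, 3.01, 3.14, 3.14, 3.14].

## Interface

Orientations are given as a unit quaternion [x, y, z, w].
In Python, from station import get_obs, camera, sign_off, tip_reach gives the robot as it stands.
- The arm moves only by the tool jog_arm, never from a script. Its arguments are lists of equal length, an entry for each row: "xyz": the shift along the tool's x, y, z in m, a list of three; "yaw": the turn about the tool's z in rad; "gripper": the finger opening in m, from 0 to 0.0878. In form: {"xyz": [[tx, ty, tz], ...], "yaw": [yaw, ...], "gripper": [gripper, ...]}. A call has exactly 8 rows; each row shifts and turns the commanded pose from where the row before left it, along the tool's axes as they then stand; what a row does not reach is not made up. A row lasts 1/12 s, in which the tool goes at most 41.7 mm and 7.16 degrees, less where a joint would pass 70% of its speed; a pose out of reach is approached as far as the arm can. A call with a gripper value outside its range is refused whole. The fingers move at their own pace and stop on an object; "squeeze" is the grip in N (left out, the last holds). Time passes only in rows, so rows that do not move let the fingers close, or fill a call up. It gives the time, the measured TCP pose, the force, the opening and the grip force at its end, in the units of the state.
- get_obs(): the state, without advancing time (a new reading comes with each control period).
- camera(name): name is "scene" or "side" or "wrist"; returns a dict with "pixels" (420x560x3 uint8, blue, green, red), "range_z" (420x560 float32, m along the optical axis (not along the pixel's ray), 0 where there is no reading), "camera_matrix" (3x3 intrinsics, pixels), "rvec" (rotation vector, rad) and "tvec" (3), from world to camera coordinates, as OpenCV has them; the wrist camera has in their place "tool_from_camera" (4x4, takes a point from camera to tool coordinates, whose origin is the TCP and whose axes are the flange's). Camera axes: x right, y down, z forward; pixel columns grow to the right and rows downward; lengths in m; the calibration is good to about 2 mm. The wrist camera is an equidistant fisheye: a pixel r from the principal point sees the ray r / f radians off the axis. A picture is of the moment at which its call begins: read the wrist's pose just before it.
- sign_off(): hands the job in; it is judged then, once.
The state is a dict: "t": time; "joint_pos": joint angles; "dq": joint speeds; "tau": joint torques, N m; "tcp_pos": TCP position; "tcp_rot": TCP orientation; "wrist_force": force on the tool from outside, world axes, zero at the start; "moment": the same for the moment, N m; "gripper_width": finger opening in m; "grasp_force": force on a finger pad.
Only numpy, scipy, OpenCV 4.12 (cv2) and the standard library are available. Lean on these libraries where they do the work, as an engineer would, in place of code of your own. Each camera call takes 0.05 s, during which the arm holds its last target. There are 200 camera calls.

## Task

The shaker is switched on with only some of its cells filled. Make it safe first: turn the right-hand selector fully back to LOAD, which frees the left-hand isolator, and turn that fully to OFF; then stand one spare flask upright in every empty cell, leaving the flasks already loaded in their cells and any spares left over standing on the worktop. When all six cells are filled, turn the isolator fully to ON and then the selector fully to RUN, and do not disturb the dropper bottle and the small beaker.

Things in the scene. Friction and masses are not known exactly. Their poses are not given: they have to be found in the camera images.
- shaker: low shaker with a fixed white platform, 314 x 212 mm and 46 mm high, with six square cells in three rows of two. Origin at the centre of its underside on the worktop; local x runs along the three rows (away from the robot), y across the two columns. It stands fixed.
- cell_1 (a point): centre of the floor of cell 1 (at x -102, y +51 mm in the shaker's frame). Each cell is a square pocket 97 mm wide and 16 mm deep, its floor 30 mm above the worktop; cells are 102 mm apart, centre to centre. A cell that has no flask in it is empty.
- cell_2 (a point): centre of the floor of cell 2 (at x -102, y -51 mm in the shaker's frame). Each cell is a square pocket 97 mm wide and 16 mm deep, its floor 30 mm above the worktop; cells are 102 mm apart, centre to centre. A cell that has no flask in it is empty.
- cell_3 (a point): centre of the floor of cell 3 (at x +0, y +51 mm in the shaker's frame). Each cell is a square pocket 97 mm wide and 16 mm deep, its floor 30 mm above the worktop; cells are 102 mm apart, centre to centre. A cell that has no flask in it is empty.
- cell_4 (a point): centre of the floor of cell 4 (at x +0, y -51 mm in the shaker's frame). Each cell is a square pocket 97 mm wide and 16 mm deep, its floor 30 mm above the worktop; cells are 102 mm apart, centre to centre. A cell that has no flask in it is empty.
- cell_5 (a point): centre of the floor of cell 5 (at x +102, y +51 mm in the shaker's frame). Each cell is a square pocket 97 mm wide and 16 mm deep, its floor 30 mm above the worktop; cells are 102 mm apart, centre to centre. A cell that has no flask in it is empty.
- cell_6 (a point): centre of the floor of cell 6 (at x +102, y -51 mm in the shaker's frame). Each cell is a square pocket 97 mm wide and 16 mm deep, its floor 30 mm above the worktop; cells are 102 mm apart, centre to centre. A cell that has no flask in it is empty.
- loaded_1: flask that stands in cell 1 from the start, or absent: then cell 1 starts empty. A conical glass flask with a little cloudy residue, 86 mm across at its flat foot, 150 mm tall, about 0.36 kg with a heavy foot. It tapers evenly from the foot to the neck; the fingers meet it at about 46 mm width 20 mm below its open rim (the clear glass neck looks thinner): grip it there from above. Origin at the centre of its underside, z up.
- loaded_2: flask that stands in cell 2 from the start, or absent: then cell 2 starts empty. A conical glass flask with a little cloudy residue, 86 mm across at its flat foot, 150 mm tall, about 0.36 kg with a heavy foot. It tapers evenly from the foot to the neck; the fingers meet it at about 46 mm width 20 mm below its open rim (the clear glass neck looks thinner): grip it there from above. Origin at the centre of its underside, z up.
- loaded_3: flask that stands in cell 3 from the start, or absent: then cell 3 starts empty. A conical glass flask with a little cloudy residue, 86 mm across at its flat foot, 150 mm tall, about 0.36 kg with a heavy foot. It tapers evenly from the foot to the neck; the fingers meet it at about 46 mm width 20 mm below its open rim (the clear glass neck looks thinner): grip it there from above. Origin at the centre of its underside, z up.
- loaded_4: flask that stands in cell 4 from the start, or absent: then cell 4 starts empty. A conical glass flask with a little cloudy residue, 86 mm across at its flat foot, 150 mm tall, about 0.36 kg with a heavy foot. It tapers evenly from the foot to the neck; the fingers meet it at about 46 mm width 20 mm below its open rim (the clear glass neck looks thinner): grip it there from above. Origin at the centre of its underside, z up.
- loaded_5: flask that stands in cell 5 from the start, or absent: then cell 5 starts empty. A conical glass flask with a little cloudy residue, 86 mm across at its flat foot, 150 mm tall, about 0.36 kg with a heavy foot. It tapers evenly from the foot to the neck; the fingers meet it at about 46 mm width 20 mm below its open rim (the clear glass neck looks thinner): grip it there from above. Origin at the centre of its underside, z up.
- loaded_6: flask that stands in cell 6 from the start, or absent: then cell 6 starts empty. A conical glass flask with a little cloudy residue, 86 mm across at its flat foot, 150 mm tall, about 0.36 kg with a heavy foot. It tapers evenly from the foot to the neck; the fingers meet it at about 46 mm width 20 mm below its open rim (the clear glass neck looks thinner): grip it there from above. Origin at the centre of its underside, z up.
- spare_1: spare flask standing on the worktop. A conical glass flask with a little cloudy residue, 86 mm across at its flat foot, 150 mm tall, about 0.36 kg with a heavy foot. It tapers evenly from the foot to the neck; the fingers meet it at about 46 mm width 20 mm below its open rim (the clear glass neck looks thinner): grip it there from above. Origin at the centre of its underside, z up.
- spare_2: spare flask standing on the worktop. A conical glass flask with a little cloudy residue, 86 mm across at its flat foot, 150 mm tall, about 0.36 kg with a heavy foot. It tapers evenly from the foot to the neck; the fingers meet it at about 46 mm width 20 mm below its open rim (the clear glass neck looks thinner): grip it there from above. Origin at the centre of its underside, z up.
- spare_3: spare flask standing on the worktop. A conical glass flask with a little cloudy residue, 86 mm across at its flat foot, 150 mm tall, about 0.36 kg with a heavy foot. It tapers evenly from the foot to the neck; the fingers meet it at about 46 mm width 20 mm below its open rim (the clear glass neck looks thinner): grip it there from above. Origin at the centre of its underside, z up.
- control_unit: grey box, 156 x 274 x 40 mm, fixed; origin under its centre. Two black bar handles on vertical axes: isolator at y = +60 mm (left, seen from the robot), selector at y = -60 mm (right). Under each lies a D-shaped metal cam plate (radius 68 mm); they block each other: a handle turns only while the other's plate shows it its straight edge, else it gives about 0.2 rad at most.
- isolator (a joint): angle of the left handle, rad: 0 = OFF (nose with white line points to the box's +x, away from the robot), 1.4 = ON (nose turned outward, away from the other handle); grows counter-clockwise seen from above. Hard stops at 0 and 1.4; stays where left, friction 0.18 N m. Turns only while the selector is fully at LOAD.
- isolator_grip (a point): on the axis of the isolator handle at mid-height of its bar, 73 mm above the worktop; x points to the nose. The bar is 18 mm thick (y), 70 mm long (31 mm behind the axis to 39 mm before it) and 34 mm high (17 mm above and below); the cam plate lies 25 mm below. Grip it across its 18 mm from above.
- selector (a joint): angle of the right handle, rad: 0 = LOAD (nose with white line points to the box's +x, away from the robot), 1.4 = RUN (nose turned outward, away from the other handle); grows clockwise seen from above. Hard stops at 0 and 1.4; stays where left, friction 0.18 N m. Turns only while the isolator is fully ON.
- selector_grip (a point): on the axis of the selector handle at mid-height of its bar, 73 mm above the worktop; x points to the nose. The bar is 18 mm thick (y), 70 mm long (31 mm behind the axis to 39 mm before it) and 34 mm high (17 mm above and below); the cam plate lies 25 mm below. Grip it across its 18 mm from above.
- dropper: bystander: clear dropper bottle, 57 mm across and 160 mm tall, standing on the worktop; not to be moved. Origin at the centre of its underside.
- small_beaker: bystander: empty small glass beaker, 47 mm across and 56 mm tall, standing on the worktop; not to be moved. Origin at the centre of its underside.

How it is judged:
By the outcome, as a careful person would: the job done as asked, in the order asked, and still so for the second after the job is handed in, with the robot touching nothing.
Of loaded_1, loaded_2, loaded_3, loaded_4, loaded_5, loaded_6 only 3 to 4 are there at a start; the rules pass over those that are not, and their reading is None.
At some moment in a run one of spare_1, spare_2, spare_3 may be knocked a few centimetres aside while the robot is not near it.
It also fails if it takes over 208 s, if anything falls off the work surface, if the arm or the gripper's body presses on something with over 40 N, if the wrist force passes 120 N, or if a joint passes its speed limit or range.

## Working session

There is one attempt and no reset: what is moved stays moved. The work goes in short steps, Python scripts to look and compute and a tool call to move; the robot and the scene stay as the last step left them, time stands still between calls to the robot, and variables do not carry over. Pictures are saved under pics/ and viewed, at most 14 in all, crops included, and the job is handed in when it is done.

Besides the shell and the picture viewer there is one more tool, called after "Emit:" as name(argument=value, ...), one argument or row to a line, values as JSON. jog_arm: Moves the arm, as the interface text tells. Its arguments: {"type":"object","properties":{"xyz":{"type":"array"},"yaw":{"type":"array"},"gripper":{"type":"array"},"squeeze":{"type":"number"}},"required":["xyz","yaw","gripper"]}

```bash
ls; mkdir -p pics; cat > h.py <<'E'
import numpy as np, cv2
from station import get_obs, camera, sign_off, tip_reach
from scipy.spatial.transform import Rotation as R
def cloud(c):
    K=c["camera_matrix"]; z=c["range_z"]; v,u=np.indices(z.shape)
    p=np.stack([(u-K[0,2])/K[0,0]*z,(v-K[1,2])/K[1,1]*z,z],-1)
    M=cv2.Rodrigues(np.array(c["rvec"],float))[0]
    w=(p-np.array(c["tvec"]).reshape(3))@M
    w[z==0]=np.nan
    return w
def proj(c,P):
    return cv2.projectPoints(np.array(P,float).reshape(-1,3),np.array(c["rvec"],float),np.array(c["tvec"],float),c["camera_matrix"],None)[0].reshape(-1,2)
E
python3 - <<'E'
from h import *
import pickle
o=get_obs();print({k:np.round(v,3) for k,v in o.items()},tip_reach)
for n in("scene","side"):
    c=camera(n);pickle.dump(c,open(n+"0.pkl","wb"));cv2.imwrite(f"pics/{n}0.png",c["pixels"])
    M=cv2.Rodrigues(np.array(c["rvec"],float))[0];print(n,-M.T@np.array(c["tvec"]).reshape(3),c["camera_matrix"])
E
```

```text
pics
{'t': np.float64(0.0), 'joint_pos': array([-0.019,  0.424,  1.631, -0.   ,  1.089, -0.019]), 'dq': array([ 0.   ,  0.   , -0.001, -0.001,  0.001, -0.001]), 'tau': array([ 1.0000e-03, -5.4462e+01, -2.7367e+01,  6.4000e-02,  2.3000e-02,
       -0.0000e+00]), 'tcp_pos': array([0.624, 0.   , 0.2  ]), 'tcp_rot': array([ 0.707,  0.707, -0.001, -0.001]), 'wrist_force': array([ 0.514, -0.944,  0.475]), 'moment': array([-0.002,  0.028,  0.026]), 'grasp_force': np.float64(0.0), 'gripper_width': np.float64(0.088)} 0.011
scene [-0.28821294  0.78986402  0.5525971 ] [[456.7578039    0.         281.07841005]
 [  0.         456.7578039  206.95596071]
 [  0.           0.           1.        ]]
side [0.3403264  1.07358179 0.60984608] [[417.50226512   0.         278.4777177 ]
 [  0.         417.50226512 212.36621086]
 [  0.           0.           1.        ]]
```

View pics/scene0.png

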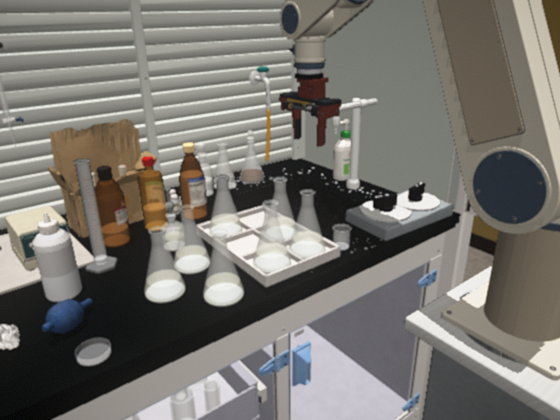

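View pics/side0.png

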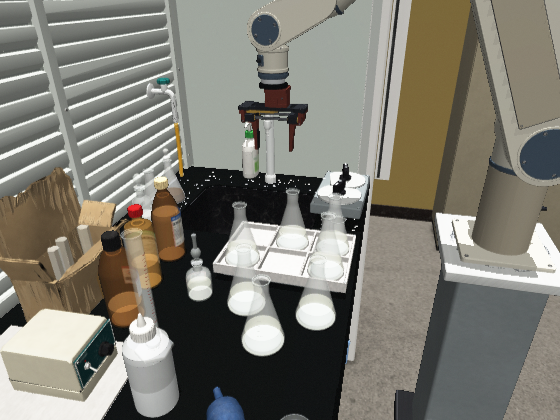

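Side view: four loaded flasks (feet near (240,258), (292,240), (334,250), (325,270)), three spares (247,300), (263,340), (316,315), and the dropper at (200,285). In the scene view the control unit is at (400,210) and the beaker at (340,235).

```bash
python3 - <<'E'
from h import *
import pickle
for n in("scene","side"):
    c=pickle.load(open(n+"0.pkl","rb"));w=cloud(c);px=c["pixels"]
    z=w[...,2]
    for nm,lo,hi,xr,yr in (("shaker",.040,.052,(.3,1.),(-.1,.5)),("box",.034,.045,(.2,.9),(-.6,0.05)),("handle",.083,.097,(.2,.9),(-.6,0.02))):
        m=(z>lo)&(z<hi)&(w[...,0]>xr[0])&(w[...,0]<xr[1])&(w[...,1]>yr[0])&(w[...,1]<yr[1])
        if m.sum()<20: print(n,nm,m.sum());continue
        P=w[m][:,:2]; r=cv2.minAreaRect((P*1000).astype(np.float32)); print(n,nm,m.sum(),r,P.min(0),P.max(0))
    big=cv2.resize(px[150:360,130:470] if n=="scene" else px[150:370,170:400],None,fx=2.35 if n=="scene" else 2.7,fy=2.35 if n=="scene" else 2.7,interpolation=cv2.INTER_CUBIC)
    cv2.imwrite(f"pics/{n}0c.png",big)
    # topview map of heights
    t=np.zeros((600,500),np.uint8)
    ok=~np.isnan(z)&(z>.01)&(z<.2)
    i=((1.1-w[...,0])/0.0015);j=((.45-w[...,1])/0.0018)
    ok&=(i>=0)&(i<600)&(j>=0)&(j<500)
    t[i[ok].astype(int),j[ok].astype(int)]=np.clip(z[ok]*1200+40,0,255)
    cv2.imwrite(f"pics/{n}top.png",cv2.applyColorMap(t,cv2.COLORMAP_JET))
a=cv2.imread("pics/scenetop.png");b=cv2.imread("pics/sidetop.png")
cv2.imwrite("pics/top.png",cv2.resize(np.hstack([a,b]),(800,480),interpolation=cv2.INTER_AREA))
E
```

```text
scene shaker 3075 ((685.9874267578125, 200.10772705078125), (626.81787109375, 599.4364013671875), 0.040773905813694) [ 0.3727773  -0.09981865] [0.99947791 0.49989613]
scene box 1302 ((607.8932495117188, -154.4943389892578), (570.1373291015625, 416.8729248046875), 1.419795274734497) [ 0.32757315 -0.36908657] [0.89794069 0.0494294 ]
scene handle 766 ((628.1492919921875, -223.61837768554688), (532.0757446289062, 276.5093994140625), 1.5750865936279297) [ 0.36580416 -0.36885737] [ 0.89776385 -0.09020243]
side shaker 2491 ((679.545166015625, 201.3679656982422), (609.478271484375, 598.8466796875), 0.47557640075683594) [ 0.37538705 -0.09971132] [0.98614899 0.4997649 ]
side box 1039 ((595.4327392578125, -204.49844360351562), (601.0308227539062, 324.9441223144531), 0.3857993185520172) [ 0.29587875 -0.36824592] [ 0.89688451 -0.04321222]
side handle 714 ((597.972900390625, -343.39312744140625), (321.7648620605469, 532.0538330078125), 62.11874008178711) [ 0.29470123 -0.39347929] [ 0.89855636 -0.08585311]
```

View pics/scene0c.png

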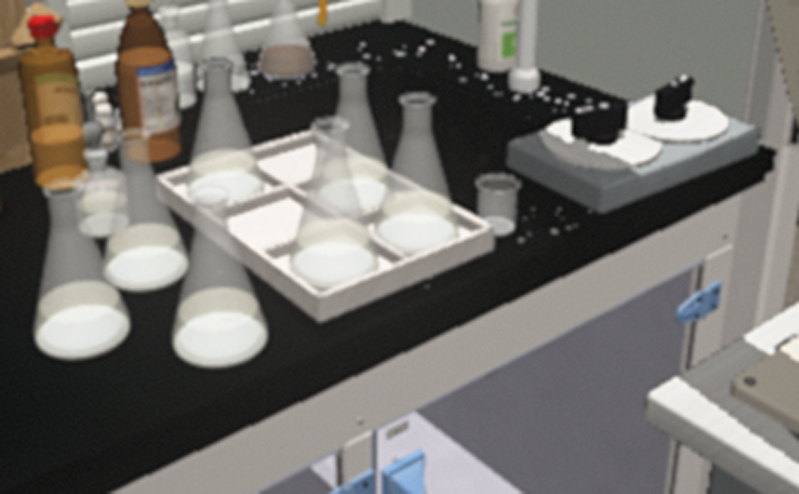

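View pics/top.png

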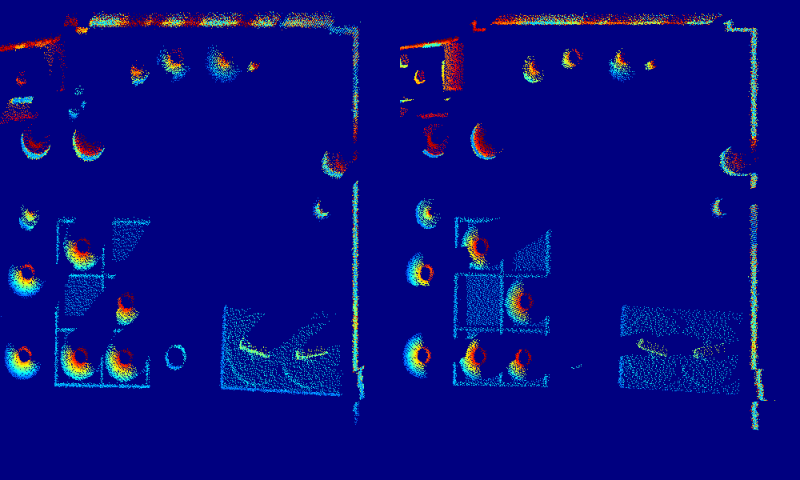

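The height map shows that cell 3 (middle-left) and cell 6 (far-right) are empty, with four loaded flasks. I'll measure everything precisely.

```bash
cat >> h.py <<'E'
from scipy.optimize import least_squares
def rims(w,xr=(.3,.95),yr=(.05,.75)):
    z=w[...,2];m=(z>.142)&(z<.156)&(w[...,0]>xr[0])&(w[...,0]<xr[1])&(w[...,1]>yr[0])&(w[...,1]<yr[1])
    P=w[m];out=[]
    from scipy.cluster.hierarchy import fcluster,linkage
    L=fcluster(linkage(P[:,:2],'single'),.012,'distance')
    for l in set(L):
        Q=P[L==l]
        if len(Q)<8: continue
        f=least_squares(lambda p:np.hypot(*(Q[:,:2]-p[:2]).T)-p[2],[*np.median(Q[:,:2],0),.017],loss='soft_l1',f_scale=.002)
        out.append((np.round(f.x,4),len(Q),np.round(np.ptp(Q,axis=0),3)))
    return out
def rectfit(P,a,b,p0):  # fit outline rect a x b (pose x,y,th) to top-surface points by extents
    def res(p):
        c,s=np.cos(p[2]),np.sin(p[2]);l=(P-p[:2])@np.array([[c,-s],[s,c]])
        return l
    return res
E
python3 - <<'E'
from h import *
import pickle
for n in("scene","side"):
    c=pickle.load(open(n+"0.pkl","rb"));w=cloud(c);z=w[...,2]
    print(n)
    for r in rims(w): print(r)
    def roi(lo,hi,xr,yr):
        return w[(z>lo)&(z<hi)&(w[...,0]>xr[0])&(w[...,0]<xr[1])&(w[...,1]>yr[0])&(w[...,1]<yr[1])]
    S=roi(.042,.050,(.36,.71),(.09,.345))[:,:2]
    print("shaker",cv2.minAreaRect((S*1000).astype(np.float32)),np.percentile(S,[.5,99.5],axis=0))
    B=roi(.036,.044,(.33,.56),(-.36,-.03))[:,:2]
    print("box",cv2.minAreaRect((B*1000).astype(np.float32)))
    for nm,yr in(("iso",(-.18,-.07)),("sel",(-.32,-.18))):
        H=roi(.060,.1,(.38,.5),yr)
        top=H[H[:,2]>.084]
        print(nm,len(H),len(top),cv2.minAreaRect((top[:,:2]*1000).astype(np.float32)),H.min(0),H.max(0))
    for nm,xr,yr in(("drop",(.66,.74),(.34,.43)),("beak",(.4,.46),(.03,.08))):
        D=roi(.01,.17,xr,yr);print(nm,len(D),D.min(0),D.max(0))
E
```

```text
scene
(array([0.8394, 0.2477, 0.0294]), 117, array([0.049, 0.057, 0.014]))
(array([-140.7227,  602.8394,  618.7105]), 27, array([0.036, 0.011, 0.011]))
(array([0.8182, 0.4879, 0.0298]), 165, array([0.044, 0.06 , 0.014]))
(array([0.955 , 0.401 , 0.0115]), 30, array([0.009, 0.018, 0.014]))
(array([0.7761, 0.398 , 0.1073]), 87, array([0.022, 0.073, 0.014]))
(array([0.8384, 0.3683, 0.0312]), 135, array([0.052, 0.061, 0.014]))
(array([0.7193, 0.5578, 0.0149]), 85, array([0.023, 0.028, 0.014]))
(array([0.6617, 0.6576, 0.0217]), 214, array([0.044, 0.051, 0.014]))
(array([0.6367, 0.2647, 0.0146]), 69, array([0.031, 0.03 , 0.014]))
(array([0.6975, 0.382 , 0.0032]), 21, array([0.009, 0.01 , 0.013]))
(array([0.5866, 0.3895, 0.0157]), 105, array([0.039, 0.034, 0.01 ]))
(array([0.5212, 0.4875, 0.0151]), 134, array([0.035, 0.034, 0.01 ]))
(array([0.4319, 0.3964, 0.0153]), 134, array([0.036, 0.034, 0.01 ]))
(array([0.5337, 0.1655, 0.0148]), 75, array([0.027, 0.028, 0.014]))
(array([0.428 , 0.1701, 0.0141]), 79, array([0.024, 0.029, 0.014]))
(array([0.4312, 0.2697, 0.0147]), 93, array([0.026, 0.033,
[... 2144 characters left out ...]
0642089844) [[0.37637129 0.11220615]
 [0.69096173 0.32912175]]
box ((443.1785888671875, -201.03501892089844), (229.20907592773438, 316.27398681640625), 0.771479606628418)
iso 142 65 ((448.3480224609375, -118.57862091064453), (65.9886474609375, 18.42426872253418), 75.03831481933594) [ 0.4318558  -0.14962118  0.0611366 ] [ 0.46409094 -0.08221734  0.09215523]
sel 89 48 ((441.8338928222656, -245.89598083496094), (16.534423828125, 69.21598052978516), 6.57854700088501) [ 0.4292658  -0.28010502  0.06053179] [ 0.45580969 -0.20877153  0.09200593]
drop 983 [0.67178114 0.35944756 0.01014141] [0.72732112 0.41488634 0.15999237]
beak 13 [0.40901257 0.04214564 0.04683615] [0.41658751 0.06478031 0.05524394]
```

Emit:
jog_arm(
  xyz=[
    [-0.035, -0.026, 0],
    [-0.035, -0.026, 0],
    [-0.035, -0.026, 0],
    [-0.035, -0.026, 0],
    [-0.035, -0.026, 0],
    [-0.035, -0.027, 0],
    [-0.034, -0.027, 0],
    [0, 0, 0],
  ],
  yaw=[0, 0, 0, 0, 0, 0, 0, -0.12],
  gripper=[0.06, 0.06, 0.06, 0.06, 0.06, 0.06, 0.06, 0.06],
  squeeze=40,
)

```text
t: 0.77
tcp_pos: [0.4451, -0.2369, 0.2005]
tcp_rot: [0.665, 0.747, -0.001, -0.001]
wrist_force: [0.1, 0.9, 0.5]
gripper_width: 0.0602
grasp_force: 0.0
```

```bash
cat >> h.py <<'E'
def wcloud(c,o):
    K=c["camera_matrix"];z=c["range_z"];v,u=np.indices(z.shape)
    dx=(u-K[0,2])/K[0,0];dy=(v-K[1,2])/K[1,1];r=np.hypot(dx,dy)+1e-9;t=np.tan(np.minimum(r,1.4))
    p=np.stack([dx/r*t*z,dy/r*t*z,z],-1);T=np.array(c["tool_from_camera"])
    q=p@T[:3,:3].T+T[:3,3];w=R.from_quat(o["tcp_rot"]).apply(q.reshape(-1,3)).reshape(q.shape)+o["tcp_pos"]
    w[z==0]=np.nan;return w
def bars(w):
    z=w[...,2]
    for nm,a in(("iso",(.446,-.125)),("sel",(.44,-.244))):
        m=(z>.083)&(z<.096)&(np.hypot(w[...,0]-a[0],w[...,1]-a[1])<.05)
        if m.sum()<10: print(nm,m.sum());continue
        P=w[m][:,:2];mu,ev=cv2.PCACompute((P*1000).astype(np.float32),None)[:2]
        r=cv2.minAreaRect((P*1000).astype(np.float32))
        print(nm,m.sum(),"mean",mu,"ang",np.degrees(np.arctan2(ev[0,1],ev[0,0])),"rect",r)
def st():
    o=get_obs();print("t %.2f"%o["t"],np.round(o["tcp_pos"],4),"yaw(tool y from +x) %.1f"%np.degrees(np.arctan2(*R.from_quat(o["tcp_rot"]).as_matrix()[[1,0],1])),"j",np.round(o["joint_pos"],2),"w",o["gripper_width"].round(4),"g",o["grasp_force"].round(1),"F",np.round(o["wrist_force"],1));return o
E
python3 - <<'E'
from h import *
o=st();c=camera("wrist");w=wcloud(c,o);bars(w)
E
```

```text
Traceback (most recent call last):
  File "h.py", line 45, in st
    o=get_obs();print("t %.2f"%o["t"],np.round(o["tcp_pos"],4),"yaw(tool y from +x) %.1f"%np.degrees(np.arctan2(*R.from_quat(o["tcp_rot"]).as_matrix()[[1,0],1])),"j",np.round(o["joint_pos"],2),"w",o["gripper_width"].round(4),"g",o["grasp_force"].round(1),"F",np.round(o["wrist_force"],1));return o
                                                                                                                                                                                                     ^^^^^^^^^^^^^^^^^^^^^^^^
AttributeError: 'float' object has no attribute 'round'
```

```bash
sed -i 's/o\["gripper_width"\].round(4)/np.round(o["gripper_width"],4)/;s/o\["grasp_force"\].round(1)/np.round(o["grasp_force"],1)/' h.py
python3 - <<'E'
from h import *
o=st();c=camera("wrist");w=wcloud(c,o);bars(w);st()
for n in("scene","side"): print(n);bars(cloud(camera(n)))
cv2.imwrite("pics/w1.png",c["pixels"])
E
```

```text
t 0.77 [ 0.4451 -0.2369  0.2005] yaw(tool y from +x) 6.6 j [-0.51  0.25  1.89 -0.    1.   -0.63] w 0.0602 g 0.0 F [0.1 0.9 0.5]
iso 1458 mean [[ 449.23636 -122.70544]] ang 74.77389 rect ((449.4453430175781, -122.19709777832031), (69.76275634765625, 18.72735595703125), 74.77275848388672)
sel 1304 mean [[ 443.1098  -247.24913]] ang 98.87385 rect ((443.32342529296875, -249.23690795898438), (18.026851654052734, 70.16555786132812), 8.982428550720215)
t 0.82 [ 0.4469 -0.2353  0.2006] yaw(tool y from +x) 7.3 j [-0.51  0.25  1.89 -0.    1.   -0.63] w 0.0601 g 0.0 F [0.4 0.4 0.6]
scene
iso 111 mean [[ 444.12054 -119.8229 ]] ang 74.03426 rect ((444.60980224609375, -121.93368530273438), (68.83795166015625, 20.091327667236328), 70.7502212524414)
sel 87 mean [[ 436.27972 -245.87363]] ang 96.38726 rect ((438.94781494140625, -249.50018310546875), (18.464157104492188, 70.50025939941406), 9.196608543395996)
side
iso 69 mean [[ 448.2467  -115.34413]] ang 73.03385 rect ((448.1338195800781, -118.7359619140625), (68.8810806274414, 17.784786224365234), 76.81202697753906)
sel 50 mean [[ 441.47507 -239.53983]] ang 99.38873 rect ((441.93829345703125, -247.36209106445312), (16.682098388671875, 69.81132507324219), 6.606517314910889)
```

View pics/w1.png

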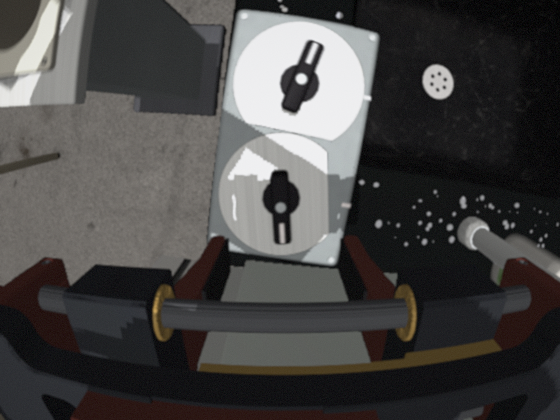

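Wrist view: isolator bar at about (300,80) with its nose outward, selector bar at about (281,207), both near full ON/RUN. I'll repeat the measurement with the arm standing still.

Emit:
jog_arm(
  xyz=[
    [-0.008, -0.005, 0.02],
    [0, 0, 0.02],
    [0, 0, 0.02],
    [0, 0, 0],
    [0, 0, 0],
    [0, 0, 0],
    [0, 0, 0],
    [0, 0, 0],
  ],
  yaw=[-0.03, 0, 0, 0, 0, 0, 0, 0],
  gripper=[0.06, 0.06, 0.06, 0.06, 0.06, 0.06, 0.06, 0.06],
)

```text
t: 1.58
tcp_pos: [0.4463, -0.2415, 0.1419]
tcp_rot: [0.652, 0.758, 0.0, 0.001]
wrist_force: [-0.2, 0.1, 0.2]
gripper_width: 0.0601
grasp_force: 0.0
```

```bash
python3 - <<'E'
from h import *
o=st();c=camera("wrist");w=wcloud(c,o);bars(w);st()
E
```

```text
t 1.58 [ 0.4463 -0.2415  0.1419] yaw(tool y from +x) 8.6 j [-0.52  0.33  1.93  0.    0.87 -0.67] w 0.0601 g 0.0 F [-0.2  0.1  0.2]
iso 2203 mean [[ 449.05722  -123.511185]] ang 74.7319 rect ((449.4431457519531, -122.09752655029297), (70.4393310546875, 18.42475128173828), 74.89200592041016)
sel 1981 mean [[ 443.0014  -247.00104]] ang 98.91012 rect ((443.1510009765625, -248.98776245117188), (17.872947692871094, 69.50909423828125), 8.706223487854004)
t 1.63 [ 0.4461 -0.2415  0.1418] yaw(tool y from +x) 8.6 j [-0.52  0.33  1.93  0.    0.87 -0.67] w 0.0606 g 0.0 F [0.3 0.3 0.6]
```

Emit:
jog_arm(
  xyz=[
    [-0.003, -0.004, 0.015],
    [0, 0, 0.02],
    [0, 0, 0.02],
    [0, 0, 0.02],
    [0, 0, 0],
    [0, 0, 0],
    [0, 0, 0],
    [0, 0, 0],
  ],
  yaw=[0, 0, 0, 0, 0, 0, 0, 0],
  gripper=[0.06, 0.06, 0.06, 0.06, 0.06, 0.06, 0.06, 0.06],
)

```text
t: 2.3
tcp_pos: [0.4428, -0.2455, 0.0671]
tcp_rot: [0.652, 0.758, 0.0, 0.001]
wrist_force: [-1.5, -0.1, 0.1]
gripper_width: 0.06
grasp_force: 0.0
```

```bash
python3 - <<'E'
from h import *
st()
E
```

```text
t 2.30 [ 0.4428 -0.2455  0.0671] yaw(tool y from +x) 8.6 j [-0.53  0.46  1.98  0.    0.71 -0.68] w 0.06 g 0.0 F [-1.5 -0.1  0.1]
```

Emit:
jog_arm(
  xyz=[
    [0, 0, 0],
    [0, 0, 0],
    [0, 0, 0],
    [0, 0, 0],
    [0, 0, 0],
    [0, 0, 0],
    [0, 0, 0],
    [0, 0, 0],
  ],
  yaw=[0, 0, 0, 0, 0, 0, 0, 0],
  gripper=[0.01, 0.01, 0.01, 0.01, 0.01, 0.01, 0.01, 0.01],
  squeeze=40,
)

```text
t: 2.97
tcp_pos: [0.4417, -0.245, 0.0658]
tcp_rot: [0.652, 0.758, -0.0, -0.0]
wrist_force: [-1.6, -0.4, 0.9]
gripper_width: 0.0171
grasp_force: 40.0
```

Emit:
jog_arm(
  xyz=[
    [0, 0, 0],
    [0, 0, 0],
    [0, 0, 0],
    [0, 0, 0],
    [0, 0, 0],
    [0, 0, 0],
    [0, 0, 0],
    [0, 0, 0],
  ],
  yaw=[-0.1, -0.1, -0.1, -0.1, -0.1, -0.1, -0.1, -0.1],
  gripper=[0.01, 0.01, 0.01, 0.01, 0.01, 0.01, 0.01, 0.01],
)

```text
t: 3.63
tcp_pos: [0.4402, -0.2457, 0.0657]
tcp_rot: [0.303, 0.953, -0.001, -0.001]
wrist_force: [-9.3, -8.7, 5.1]
gripper_width: 0.017
grasp_force: 40.2
```

```bash
python3 - <<'E'
from h import *
st()
E
```

```text
t 3.63 [ 0.4402 -0.2457  0.0657] yaw(tool y from +x) 54.7 j [-0.53  0.46  1.98 -0.    0.71 -1.48] w 0.017 g 40.2 F [-9.3 -8.7  5.1]
```

Emit:
jog_arm(
  xyz=[
    [0, 0, 0],
    [0, 0, 0],
    [0, 0, 0],
    [0, 0, 0],
    [0, 0, 0],
    [0, 0, 0],
    [0, 0, 0],
    [0, 0, 0],
  ],
  yaw=[-0.1, -0.1, -0.1, -0.1, -0.1, -0.07, 0, 0],
  gripper=[0.01, 0.01, 0.01, 0.01, 0.01, 0.01, 0.01, 0.01],
)

```text
t: 4.3
tcp_pos: [0.4399, -0.2468, 0.0657]
tcp_rot: [0.025, 1.0, -0.001, -0.002]
wrist_force: [-11.1, -13.8, 3.0]
gripper_width: 0.0167
grasp_force: 40.0
```

```bash
python3 - <<'E'
from h import *
o=st();print(o["moment"]);c=camera("wrist");w=wcloud(c,o);bars(w)
E
```

```text
t 4.30 [ 0.4399 -0.2468  0.0657] yaw(tool y from +x) 87.2 j [-0.53  0.46  1.98 -0.01  0.71 -2.05] w 0.0167 g 40.0 F [-11.1 -13.8   3. ]
[-2.49228584  1.99763765 -0.03000559]
iso 2199 mean [[ 445.67697 -129.83966]] ang 76.92752 rect ((448.98907470703125, -122.96504974365234), (69.78952026367188, 18.45341682434082), 74.61292266845703)
sel 3423 mean [[ 437.08597 -245.43387]] ang -3.6760361 rect ((440.6389465332031, -245.54620361328125), (34.31702423095703, 59.49824905395508), 87.05162811279297)
```

Emit:
jog_arm(
  xyz=[
    [0, 0, 0],
    [0, 0, 0],
    [0, 0, 0],
    [0, 0, 0],
    [0, 0, 0],
    [0, 0, 0],
    [0, 0, 0],
    [0, 0, 0],
  ],
  yaw=[-0.03, -0.03, 0, 0, 0, 0, 0, 0],
  gripper=[0.01, 0.01, 0.01, 0.01, 0.01, 0.01, 0.01, 0.01],
)

```text
t: 5.02
tcp_pos: [0.4399, -0.2468, 0.0657]
tcp_rot: [-0.004, 1.0, -0.001, -0.002]
wrist_force: [-11.2, -14.1, 3.6]
gripper_width: 0.0166
grasp_force: 41.3
```

```bash
python3 - <<'E'
from h import *
o=st();print(o["moment"])
E
```

```text
t 5.02 [ 0.4399 -0.2468  0.0657] yaw(tool y from +x) 90.5 j [-0.53  0.46  1.98 -0.    0.71 -2.11] w 0.0166 g 41.3 F [-11.2 -14.1   3.6]
[-2.47359032  1.97694    -0.67463939]
```

Emit:
jog_arm(
  xyz=[
    [0, 0, 0],
    [0, 0, 0],
    [0, 0, 0],
    [0, 0, -0.02],
    [0, 0, -0.03],
    [0, 0, -0.03],
    [-0.004, 0.03, 0],
    [-0.004, 0.03, 0],
  ],
  yaw=[0, 0, 0, 0, 0, 0, 0, 0],
  gripper=[0.06, 0.06, 0.06, 0.06, 0.06, 0.06, 0.06, 0.06],
)

```text
t: 5.68
tcp_pos: [0.451, -0.1854, 0.1478]
tcp_rot: [-0.003, 1.0, -0.001, 0.002]
wrist_force: [0.2, 0.5, -0.9]
gripper_width: 0.0596
grasp_force: 0.0
```

Emit:
jog_arm(
  xyz=[
    [0, 0.03, 0],
    [0, 0.03, 0],
    [0, 0, 0],
    [0, 0, 0],
    [0, 0, 0],
    [0, 0, 0],
    [0, 0, 0],
    [0, 0, 0],
  ],
  yaw=[0, 0, 0.12, 0.12, 0.12, 0.12, 0.12, 0.12],
  gripper=[0.06, 0.06, 0.06, 0.06, 0.06, 0.06, 0.06, 0.06],
)

```text
t: 6.35
tcp_pos: [0.4489, -0.1244, 0.1458]
tcp_rot: [0.35, 0.937, 0.0, -0.0]
wrist_force: [-0.2, -0.5, 0.2]
gripper_width: 0.0601
grasp_force: 0.0
```

Emit:
jog_arm(
  xyz=[
    [0, 0, 0],
    [0, 0, 0],
    [0, 0, 0],
    [0, 0, 0],
    [0, 0, 0],
    [0, 0, 0],
    [0, 0, 0],
    [0, 0, 0],
  ],
  yaw=[0.12, 0.12, 0.12, 0.12, 0.12, 0.12, 0.12, 0.12],
  gripper=[0.06, 0.06, 0.06, 0.06, 0.06, 0.06, 0.06, 0.06],
)

```text
t: 7.02
tcp_pos: [0.4488, -0.1245, 0.1457]
tcp_rot: [0.743, 0.669, 0.0, -0.0]
wrist_force: [-0.7, 0.1, -0.6]
gripper_width: 0.0598
grasp_force: 0.0
```

Emit:
jog_arm(
  xyz=[
    [0, 0, 0],
    [0, 0, 0],
    [0, 0, 0],
    [0, 0, 0],
    [0, 0, 0],
    [0, 0, 0],
    [0, 0, 0],
    [0, 0, 0],
  ],
  yaw=[0.12, 0.05, 0, 0, 0, 0, 0, 0],
  gripper=[0.06, 0.06, 0.06, 0.06, 0.06, 0.06, 0.06, 0.06],
)

```text
t: 7.68
tcp_pos: [0.4488, -0.1249, 0.1458]
tcp_rot: [0.796, 0.606, 0.0, 0.0]
wrist_force: [-0.8, -0.0, 0.5]
gripper_width: 0.0595
grasp_force: 0.0
```

```bash
cat >> h.py <<'E'
def tl(o,t):  # target xyz -> tool-frame shift
    return np.round(R.from_quat(o["tcp_rot"]).inv().apply(np.array(t)-o["tcp_pos"]),4)
E
python3 - <<'E'
from h import *
o=st();c=camera("wrist");w=wcloud(c,o);bars(w);print(tl(o,[.4485,-.126,.066]))
E
```

```text
t 7.68 [ 0.4488 -0.1249  0.1458] yaw(tool y from +x) -15.4 j [-0.3   0.27  2.02  0.    0.85 -0.03] w 0.0595 g 0.0 F [-0.8 -0.   0.5]
iso 1934 mean [[ 450.41815 -119.77446]] ang 74.54772 rect ((449.9188232421875, -121.70195007324219), (68.26326751708984, 17.81311798095703), 74.09254455566406)
sel 765 mean [[ 439.40762 -245.3442 ]] ang -9.086834 rect ((446.1390686035156, -247.5154571533203), (18.321134567260742, 69.11498260498047), 82.00469970703125)
[-0.0012  0.      0.0798]
```

Emit:
jog_arm(
  xyz=[
    [0, 0, 0.02],
    [0, 0, 0.02],
    [0, 0, 0.02],
    [0, 0, 0.02],
    [0, 0, 0],
    [0, 0, 0],
    [0, 0, 0],
    [0, 0, 0],
  ],
  yaw=[0, 0, 0, 0, 0, 0, 0, 0],
  gripper=[0.06, 0.06, 0.06, 0.06, 0.06, 0.06, 0.06, 0.06],
)

```text
t: 8.4
tcp_pos: [0.4497, -0.1251, 0.0669]
tcp_rot: [0.796, 0.606, 0.001, 0.001]
wrist_force: [1.0, 1.0, 0.4]
gripper_width: 0.0603
grasp_force: 0.0
```

```bash
python3 - <<'E'
from h import *
o=st();c=camera("wrist");w=wcloud(c,o);bars(w);cv2.imwrite("pics/w2.png",c["pixels"])
for n in("scene","side"): print(n);bars(cloud(camera(n)))
E
```

```text
t 8.40 [ 0.4497 -0.1251  0.0669] yaw(tool y from +x) -15.5 j [-0.3   0.42  2.06  0.    0.66 -0.03] w 0.0603 g 0.0 F [1.  1.  0.4]
iso 4069 mean [[ 450.8563  -117.59599]] ang 73.795204 rect ((451.7873840332031, -119.24687194824219), (65.47836303710938, 61.78239059448242), 26.265399932861328)
sel 0
scene
iso 114 mean [[ 447.01193 -114.35453]] ang -15.816612 rect ((451.0770263671875, -114.20320129394531), (50.63101577758789, 79.0755615234375), 71.65743255615234)
sel 98 mean [[ 440.62726 -244.07947]] ang -1.0908799 rect ((443.1190490722656, -245.33387756347656), (20.280141830444336, 68.60162353515625), 85.85289001464844)
side
iso 92 mean [[ 448.74442 -115.50551]] ang 42.135044 rect ((446.9471435546875, -120.12638092041016), (72.5541000366211, 57.52410888671875), 22.642122268676758)
sel 54 mean [[ 455.0296  -240.64189]] ang -1.0726969 rect ((446.26654052734375, -241.2220001220703), (19.899799346923828, 66.78062438964844), 88.7906723022461)
```

View pics/w2.png

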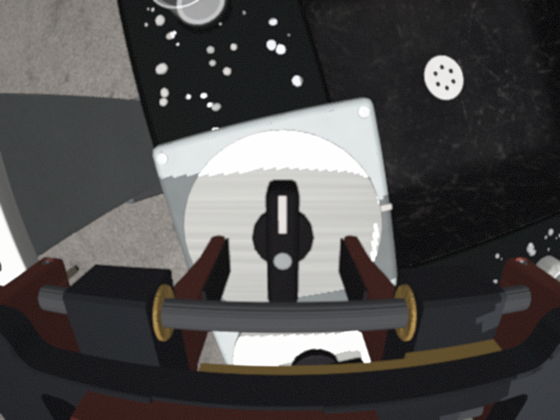

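The fingers straddle the isolator bar (nose at (282,195)). I'll close and turn it to OFF.

Emit:
jog_arm(
  xyz=[
    [0, 0, 0],
    [0, 0, 0],
    [0, 0, 0],
    [0, 0, 0],
    [0, 0, 0],
    [0, 0, 0],
    [0, 0, 0],
    [0, 0, 0],
  ],
  yaw=[0, 0, 0, 0, 0, 0, 0, 0],
  gripper=[0.01, 0.01, 0.01, 0.01, 0.01, 0.01, 0.01, 0.01],
  squeeze=40,
)

```text
t: 9.22
tcp_pos: [0.4487, -0.1249, 0.0657]
tcp_rot: [0.796, 0.605, -0.0, -0.0]
wrist_force: [-0.6, -0.2, 0.6]
gripper_width: 0.017
grasp_force: 40.0
```

Emit:
jog_arm(
  xyz=[
    [0, 0, 0],
    [0, 0, 0],
    [0, 0, 0],
    [0, 0, 0],
    [0, 0, 0],
    [0, 0, 0],
    [0, 0, 0],
    [0, 0, 0],
  ],
  yaw=[0.1, 0.1, 0.1, 0, 0, 0, 0, 0],
  gripper=[0.01, 0.01, 0.01, 0.01, 0.01, 0.01, 0.01, 0.01],
)

```text
t: 9.88
tcp_pos: [0.4494, -0.1251, 0.0658]
tcp_rot: [0.877, 0.48, 0.0, 0.0]
wrist_force: [4.5, -3.7, -4.8]
gripper_width: 0.0169
grasp_force: 40.0
```

```bash
python3 - <<'E'
from h import *
o=st();print(o["moment"])
E
```

```text
t 9.88 [ 0.4494 -0.1251  0.0658] yaw(tool y from +x) -32.6 j [-0.3   0.42  2.06 -0.    0.66  0.27] w 0.0169 g 40.0 F [ 4.5 -3.7 -4.8]
[-0.53135992 -0.70019771  0.01208983]
```

Emit:
jog_arm(
  xyz=[
    [0, 0, 0],
    [0, 0, 0],
    [0, 0, 0],
    [0, 0, 0],
    [0, 0, 0],
    [0, 0, 0],
    [0, 0, 0],
    [0, 0, 0],
  ],
  yaw=[0.1, 0.1, 0.1, 0.1, 0.1, 0.1, 0.1, 0.1],
  gripper=[0.01, 0.01, 0.01, 0.01, 0.01, 0.01, 0.01, 0.01],
)

```text
t: 10.55
tcp_pos: [0.4505, -0.1266, 0.0659]
tcp_rot: [0.995, 0.099, 0.002, 0.002]
wrist_force: [5.8, -13.5, -12.2]
gripper_width: 0.0168
grasp_force: 40.2
```

Emit:
jog_arm(
  xyz=[
    [0, 0, 0],
    [0, 0, 0],
    [0, 0, 0],
    [0, 0, 0],
    [0, 0, 0],
    [0, 0, 0],
    [0, 0, 0],
    [0, 0, 0],
  ],
  yaw=[0.1, 0.1, 0.06, 0.05, 0, 0, 0, 0],
  gripper=[0.01, 0.01, 0.01, 0.01, 0.01, 0.01, 0.01, 0.01],
)

```text
t: 11.22
tcp_pos: [0.4506, -0.1273, 0.0659]
tcp_rot: [0.999, -0.053, 0.002, 0.002]
wrist_force: [5.1, -15.0, -11.9]
gripper_width: 0.0168
grasp_force: 41.0
```

```bash
python3 - <<'E'
from h import *
o=st();print(o["moment"])
for n in("scene","side"):
    print(n)
    for r in rims(cloud(camera(n)),(.3,.75),(.1,.55)): print(r)
E
```

```text
t 11.22 [ 0.4506 -0.1273  0.0659] yaw(tool y from +x) -96.0 j [-0.3   0.42  2.06 -0.    0.66  1.38] w 0.0168 g 41.0 F [  5.1 -15.  -11.9]
[-2.83160355 -0.8951745   0.58595392]
scene
(array([ -7.55  , -10.3266,  13.6554]), 12, array([0.008, 0.005, 0.012]))
(array([0.636 , 0.2641, 0.0144]), 74, array([0.027, 0.029, 0.014]))
(array([0.6989, 0.381 , 0.0031]), 21, array([0.007, 0.01 , 0.013]))
(array([0.5212, 0.4875, 0.0154]), 129, array([0.037, 0.034, 0.011]))
(array([0.5865, 0.3896, 0.0154]), 107, array([0.036, 0.034, 0.009]))
(array([0.4319, 0.3964, 0.0154]), 131, array([0.036, 0.034, 0.01 ]))
(array([0.5332, 0.1663, 0.0146]), 69, array([0.027, 0.026, 0.014]))
(array([0.4282, 0.169 , 0.0147]), 80, array([0.027, 0.027, 0.014]))
(array([0.431 , 0.2699, 0.0147]), 92, array([0.026, 0.031, 0.013]))
side
(array([0.6379, 0.2665, 0.0151]), 71, array([0.027, 0.022, 0.014]))
(array([0.4332, 0.3995, 0.0154]), 124, array([0.034, 0.036, 0.01 ]))
(array([0.4318, 0.2726, 0.0147]), 83, array([0.029, 0.018, 0.014]))
(array([0.4294, 0.1726, 0.0142]), 62, array([0.029, 0.017, 0.013]))
(array([0.5339, 0.1696, 0.0142]), 62, array([0.03 , 0.022, 0.013]))
(array([0.7005, 0.3858, 0.0034]), 21, array([0.008, 0.006, 0.013]))
(array([0.5221, 0.491 , 0.0155]), 143, array([0.033, 0.036, 0.009]))
(array([0.5875, 0.3931, 0.0157]), 110, array([0.034, 0.036, 0.008]))
```

Emit:
jog_arm(
  xyz=[
    [0, 0, 0],
    [0, 0, 0],
    [0, 0, 0],
    [0, 0, -0.02],
    [0, 0, -0.03],
    [0, 0, -0.03],
    [0, 0, -0.03],
    [0, 0, -0.03],
  ],
  yaw=[0, 0, 0, 0, 0, 0, 0, 0],
  gripper=[0.06, 0.06, 0.06, 0.06, 0.06, 0.06, 0.06, 0.06],
)

```text
t: 11.98
tcp_pos: [0.4476, -0.1241, 0.207]
tcp_rot: [0.999, -0.054, -0.001, -0.0]
wrist_force: [1.0, -0.4, -0.2]
gripper_width: 0.0599
grasp_force: 0.0
```

Emit:
jog_arm(
  xyz=[
    [0, 0, -0.03],
    [0, 0, -0.03],
    [0, 0, 0],
    [0, 0, 0],
    [0, 0, 0],
    [0, 0, 0],
    [0, 0, 0],
    [0, 0, 0],
  ],
  yaw=[0, 0, -0.12, -0.12, -0.12, -0.12, -0.12, -0.12],
  gripper=[0.07, 0.07, 0.07, 0.07, 0.07, 0.07, 0.07, 0.07],
)

```text
t: 12.65
tcp_pos: [0.4479, -0.1242, 0.2655]
tcp_rot: [0.953, 0.304, -0.001, -0.001]
wrist_force: [-0.3, -0.4, -0.4]
gripper_width: 0.0702
grasp_force: 0.0
```

Emit:
jog_arm(
  xyz=[
    [0, 0, 0],
    [0, 0, 0],
    [0, 0, 0],
    [0, 0, 0],
    [0, 0, 0],
    [0, 0, 0],
    [0, 0, 0],
    [0, 0, 0],
  ],
  yaw=[-0.12, -0.12, -0.12, -0.12, -0.12, -0.12, -0.12, -0.12],
  gripper=[0.07, 0.07, 0.07, 0.07, 0.07, 0.07, 0.07, 0.07],
)

```text
t: 13.32
tcp_pos: [0.4479, -0.1242, 0.2655]
tcp_rot: [0.705, 0.709, -0.0, -0.001]
wrist_force: [-0.5, 0.3, 0.2]
gripper_width: 0.0698
grasp_force: 0.0
```

```bash
python3 - <<'E'
from h import *
o=st();c=camera("wrist");w=wcloud(c,o);bars(w);print(tl(o,[.4325,.398,.27]));cv2.imwrite("pics/w3.png",c["pixels"])
E
```

```text
t 13.32 [ 0.4479 -0.1242  0.2655] yaw(tool y from +x) 0.4 j [-0.3   0.1   1.9   0.    1.14 -0.3 ] w 0.0698 g 0.0 F [-0.5  0.3  0.2]
iso 939 mean [[ 452.13782 -124.56714]] ang -2.9531448 rect ((452.4498596191406, -125.5859603881836), (18.593761444091797, 68.90635681152344), 87.04789733886719)
sel 763 mean [[ 446.2527 -243.6785]] ang -2.6543 rect ((446.7563171386719, -244.86883544921875), (18.935091018676758, 69.22518920898438), 86.83204650878906)
[ 0.5223 -0.0119 -0.004 ]
```

Emit:
jog_arm(
  xyz=[
    [0.033, -0.001, 0],
    [0.033, -0.001, 0],
    [0.033, -0.001, 0],
    [0.033, -0.001, 0],
    [0.033, -0.001, 0],
    [0.033, -0.001, 0],
    [0.033, -0.001, 0],
    [0.033, -0.001, 0],
  ],
  yaw=[0, 0, 0, 0, 0, 0, 0, 0],
  gripper=[0.07, 0.07, 0.07, 0.07, 0.07, 0.07, 0.07, 0.07],
)

```text
t: 14.03
tcp_pos: [0.4396, 0.1408, 0.2657]
tcp_rot: [0.708, 0.706, -0.0, -0.0]
wrist_force: [0.8, -0.6, -0.3]
gripper_width: 0.0697
grasp_force: 0.0
```

Emit:
jog_arm(
  xyz=[
    [0.033, 0, 0],
    [0.033, 0, 0],
    [0.033, 0, 0],
    [0.033, 0, 0],
    [0.033, 0, 0],
    [0.033, 0, 0],
    [0.03, 0, 0],
    [0, 0, 0],
  ],
  yaw=[0, 0, 0, 0, 0, 0, 0, 0],
  gripper=[0.07, 0.07, 0.07, 0.07, 0.07, 0.07, 0.07, 0.07],
)

```text
t: 14.7
tcp_pos: [0.4399, 0.3715, 0.2655]
tcp_rot: [0.707, 0.707, 0.0, -0.001]
wrist_force: [-1.1, 0.1, 0.7]
gripper_width: 0.07
grasp_force: 0.0
```

```bash
python3 - <<'E'
from h import *
o=st();c=camera("wrist");w=wcloud(c,o)
for r in rims(w,(.3,.75),(.1,.6)): print(r)
for n in("scene","side"):
    print(n)
    for r in rims(cloud(camera(n)),(.3,.66),(.3,.6)): print(r)
print(tl(st(),[.4325,.398,.122]))
E
```

```text
t 14.70 [0.4399 0.3715 0.2655] yaw(tool y from +x) 0.0 j [0.68 0.28 1.68 0.   1.18 0.68] w 0.07 g 0.0 F [-1.1  0.1  0.7]
(array([0.7201, 0.5615, 0.0147]), 192, array([0.02 , 0.028, 0.014]))
(array([0.5351, 0.1689, 0.0147]), 198, array([0.03 , 0.023, 0.014]))
(array([0.43  , 0.1721, 0.0147]), 205, array([0.029, 0.019, 0.014]))
(array([0.4328, 0.2737, 0.0142]), 337, array([0.029, 0.031, 0.014]))
(array([0.4343, 0.3993, 0.0151]), 476, array([0.034, 0.033, 0.009]))
(array([0.7015, 0.3845, 0.0045]), 53, array([0.007, 0.011, 0.014]))
(array([0.5228, 0.4902, 0.0153]), 470, array([0.035, 0.034, 0.009]))
(array([0.5877, 0.3928, 0.0156]), 376, array([0.035, 0.034, 0.008]))
scene
(array([0.4318, 0.3966, 0.0153]), 131, array([0.038, 0.034, 0.01 ]))
(array([0.5214, 0.4877, 0.0154]), 130, array([0.037, 0.033, 0.009]))
(array([0.5867, 0.3895, 0.0154]), 110, array([0.036, 0.034, 0.01 ]))
side
(array([0.4329, 0.3996, 0.0154]), 125, array([0.033, 0.035, 0.009]))
(array([0.522 , 0.4908, 0.0156]), 141, array([0.034, 0.037, 0.009]))
(array([0.5873, 0.3932, 0.0155]), 115, array([0.034, 0.035, 0.008]))
t 14.85 [0.4399 0.3665 0.2652] yaw(tool y from +x) -0.0 j [ 0.67  0.28  1.68 -0.    1.18  0.67] w 0.0698 g 0.0 F [-0.1  0.4 -0.5]
[ 0.0316 -0.0072  0.1432]
```

Emit:
jog_arm(
  xyz=[
    [0.016, -0.004, 0],
    [0.016, -0.003, 0],
    [0, 0, 0.02],
    [0, 0, 0.025],
    [0, 0, 0.025],
    [0, 0, 0],
    [0, 0, 0],
    [0, 0, 0],
  ],
  yaw=[0, 0, 0, 0, 0, 0, 0, 0],
  gripper=[0.075, 0.075, 0.075, 0.075, 0.075, 0.075, 0.075, 0.075],
)

```text
t: 15.52
tcp_pos: [0.4344, 0.3993, 0.1971]
tcp_rot: [0.707, 0.707, 0.001, 0.0]
wrist_force: [0.1, -0.1, 0.8]
gripper_width: 0.0752
grasp_force: 0.0
```

```bash
python3 - <<'E'
from h import *
print(tl(st(),[.433,.3987,.122]))
E
```

```text
t 15.52 [0.4344 0.3993 0.1971] yaw(tool y from +x) -0.0 j [0.72 0.38 1.71 0.   1.05 0.72] w 0.0752 g 0.0 F [ 0.1 -0.1  0.8]
[-0.0007 -0.0015  0.0751]
```

Emit:
jog_arm(
  xyz=[
    [-0.0005, -0.001, 0.018],
    [0, 0, 0.019],
    [0, 0, 0.019],
    [0, 0, 0.019],
    [0, 0, 0],
    [0, 0, 0],
    [0, 0, 0],
    [0, 0, 0],
  ],
  yaw=[0, 0, 0, 0, 0, 0, 0, 0],
  gripper=[0.075, 0.075, 0.075, 0.075, 0.075, 0.03, 0.03, 0.03],
  squeeze=30,
)

```text
t: 16.18
tcp_pos: [0.4339, 0.3995, 0.1228]
tcp_rot: [0.707, 0.707, 0.002, 0.0]
wrist_force: [-0.7, -0.2, 1.3]
gripper_width: 0.0583
grasp_force: 0.0
```

Emit:
jog_arm(
  xyz=[
    [0, 0, 0],
    [0, 0, 0],
    [0, 0, 0],
    [0, 0, -0.003],
    [0, 0, -0.005],
    [0, 0, -0.005],
    [0, 0, 0],
    [0, 0, 0],
  ],
  yaw=[0, 0, 0, 0, 0, 0, 0, 0],
  gripper=[0.03, 0.03, 0.03, 0.03, 0.03, 0.03, 0.03, 0.03],
)

```text
t: 16.85
tcp_pos: [0.4329, 0.3987, 0.1341]
tcp_rot: [0.707, 0.707, 0.0, -0.0]
wrist_force: [-0.4, -0.2, -4.2]
gripper_width: 0.0344
grasp_force: 29.2
```

```bash
python3 - <<'E'
from h import *
st()
E
```

```text
t 16.85 [0.4329 0.3987 0.1341] yaw(tool y from +x) -0.0 j [0.72 0.45 1.76 0.   0.93 0.72] w 0.0344 g 29.2 F [-0.4 -0.2 -4.2]
```

Emit:
jog_arm(
  xyz=[
    [0, 0, -0.02],
    [0, 0, -0.03],
    [0, 0, -0.03],
    [0, 0, -0.03],
    [0, 0, -0.03],
    [0, 0, -0.03],
    [0, 0, -0.03],
    [0, 0, 0],
  ],
  yaw=[0, 0, 0, 0, 0, 0, 0, 0],
  gripper=[0.03, 0.03, 0.03, 0.03, 0.03, 0.03, 0.03, 0.03],
)

```text
t: 17.52
tcp_pos: [0.4349, 0.4005, 0.3402]
tcp_rot: [0.707, 0.707, 0.005, 0.0]
wrist_force: [1.1, 0.1, -2.9]
gripper_width: 0.0343
grasp_force: 29.2
```

Emit:
jog_arm(
  xyz=[
    [-0.02, 0.016, 0],
    [-0.022, 0.018, 0],
    [-0.022, 0.018, 0],
    [-0.022, 0.018, 0],
    [-0.022, 0.018, 0],
    [-0.02, 0.013, 0],
    [0, 0, 0],
    [0, 0, 0],
  ],
  yaw=[0, 0, 0, 0, 0, 0, 0, 0],
  gripper=[0.03, 0.03, 0.03, 0.03, 0.03, 0.03, 0.03, 0.03],
)

```text
t: 18.18
tcp_pos: [0.5336, 0.2692, 0.3321]
tcp_rot: [0.708, 0.706, -0.001, -0.0]
wrist_force: [-0.4, -0.9, -3.5]
gripper_width: 0.034
grasp_force: 29.1
```

```bash
python3 - <<'E'
from h import *
o=st();print(tl(o,[.534,.2705,.152]))
for n in("scene","side"):
    c=camera(n);w=cloud(c);z=w[...,2]
    # foot height of the held flask and shaker walls round cell 3
    m=(abs(w[...,0]-o["tcp_pos"][0])<.055)&(abs(w[...,1]-o["tcp_pos"][1])<.055)&(z>.19)&(z<.29)
    P=w[m];print(n,len(P),P.min(0),P.max(0))
    S=w[(z>.041)&(z<.051)&(w[...,0]>.36)&(w[...,0]<.71)&(w[...,1]>.09)&(w[...,1]<.35)]
    for a,b in((.42,.6),): 
        for nm,k,lo,hi in(("far wall x",0,.67,.71),("near x",0,.36,.40),("left y",1,.305,.345),("right y",1,.09,.13)):
            Q=S[(S[:,k]>lo)&(S[:,k]<hi)];print(nm,len(Q),np.percentile(Q[:,k],[2,50,98]).round(4))
    cv2.imwrite(f"pics/{n}p.png",cv2.resize(c["pixels"][100:310,180:380],None,fx=2.8,fy=2.8,interpolation=cv2.INTER_CUBIC))
E
```

```text
t 18.18 [0.5336 0.2692 0.3321] yaw(tool y from +x) -0.1 j [ 0.45  0.26  1.55 -0.    1.33  0.45] w 0.034 g 29.1 F [-0.4 -0.9 -3.5]
[0.0015 0.0008 0.1801]
scene 1196 [0.48867869 0.22496304 0.20936816] [0.55449366 0.30315496 0.28997471]
far wall x 132 [0.6733 0.6839 0.6907]
near x 505 [0.3738 0.3813 0.3993]
left y 433 [0.3057 0.3208 0.3259]
right y 85 [0.1133 0.1183 0.1283]
side 1260 [0.49043609 0.25851989 0.20888816] [0.5748334 0.3153527 0.2899949]
far wall x 100 [0.6708 0.6865 0.6923]
near x 260 [0.3761 0.3828 0.3989]
left y 483 [0.3061 0.3232 0.329 ]
right y 148 [0.1126 0.1188 0.1265]
```

View pics/sidep.png

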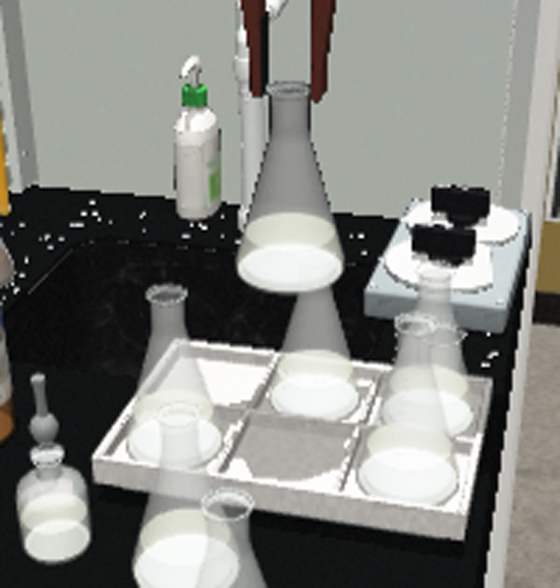

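The held flask hangs upright (foot at (290,265)) above empty cell 3 (floor at (290,450)). I'm lowering it.

Emit:
jog_arm(
  xyz=[
    [0.0015, 0.001, 0.02],
    [0, 0, 0.02],
    [0, 0, 0.02],
    [0, 0, 0.02],
    [0, 0, 0.02],
    [0, 0, 0.02],
    [0, 0, 0],
    [0, 0, 0],
  ],
  yaw=[0, 0, 0, 0, 0, 0, 0, 0],
  gripper=[0.03, 0.03, 0.03, 0.03, 0.03, 0.03, 0.03, 0.03],
)

```text
t: 18.95
tcp_pos: [0.5334, 0.2727, 0.2129]
tcp_rot: [0.707, 0.708, -0.001, -0.001]
wrist_force: [1.4, -0.7, -1.6]
gripper_width: 0.0345
grasp_force: 29.2
```

```bash
python3 - <<'E'
from h import *
print(tl(st(),[.534,.2705,.154]))
E
```

```text
t 18.95 [0.5334 0.2727 0.2129] yaw(tool y from +x) 0.1 j [0.45 0.37 1.68 0.   1.09 0.45] w 0.0345 g 29.2 F [ 1.4 -0.7 -1.6]
[-0.0022  0.0007  0.0589]
```

Emit:
jog_arm(
  xyz=[
    [-0.002, 0, 0.01],
    [0, 0, 0.01],
    [0, 0, 0.01],
    [0, 0, 0.01],
    [0, 0, 0.01],
    [0, 0, 0.005],
    [0, 0, 0.003],
    [0, 0, 0],
  ],
  yaw=[0, 0, 0, 0, 0, 0, 0, 0],
  gripper=[0.03, 0.03, 0.03, 0.03, 0.03, 0.03, 0.03, 0.03],
)

```text
t: 19.62
tcp_pos: [0.5344, 0.2699, 0.1549]
tcp_rot: [0.707, 0.707, -0.001, -0.0]
wrist_force: [0.4, -0.4, -3.3]
gripper_width: 0.0342
grasp_force: 29.2
```

```bash
python3 - <<'E'
from h import *
print(tl(st(),[.534,.2705,.153]))
E
```

```text
t 19.62 [0.5344 0.2699 0.1549] yaw(tool y from +x) -0.0 j [0.45 0.44 1.72 0.   0.98 0.45] w 0.0342 g 29.2 F [ 0.4 -0.4 -3.3]
[ 0.0006 -0.0004  0.0019]
```

Emit:
jog_arm(
  xyz=[
    [0, 0, 0.001],
    [0, 0, 0.001],
    [0, 0, 0],
    [0, 0, 0],
    [0, 0, 0],
    [0, 0, 0],
    [0, 0, 0],
    [0, 0, 0],
  ],
  yaw=[0, 0, 0, 0, 0, 0, 0, 0],
  gripper=[0.03, 0.03, 0.03, 0.045, 0.055, 0.06, 0.065, 0.065],
)

```text
t: 20.28
tcp_pos: [0.535, 0.2702, 0.1542]
tcp_rot: [0.707, 0.707, 0.0, 0.0]
wrist_force: [-0.7, 0.1, 0.4]
gripper_width: 0.0634
grasp_force: 0.0
```

Emit:
jog_arm(
  xyz=[
    [0, 0, -0.015],
    [0, 0, -0.02],
    [0, 0, -0.025],
    [0, 0, -0.03],
    [0, 0, -0.03],
    [0, 0, -0.03],
    [0, 0, 0],
    [0, 0, 0],
  ],
  yaw=[0, 0, 0, 0, 0, 0, 0, 0],
  gripper=[0.065, 0.065, 0.065, 0.065, 0.065, 0.065, 0.065, 0.065],
)

```text
t: 20.95
tcp_pos: [0.5358, 0.2706, 0.306]
tcp_rot: [0.707, 0.707, 0.002, 0.001]
wrist_force: [0.1, -0.4, -0.6]
gripper_width: 0.0649
grasp_force: 0.0
```

```bash
python3 - <<'E'
from h import *
for n in("scene","side"):
    print(n)
    for r in rims(cloud(camera(n)),(.3,.66),(.1,.6)): print(r)
c=camera("scene");cv2.imwrite("pics/s3.png",c["pixels"])
o=st();print("A",tl(o,[.587,.3915,.3]))
E
```

```text
scene
(array([0.431 , 0.27  , 0.0145]), 91, array([0.024, 0.03 , 0.014]))
(array([0.4278, 0.1696, 0.0143]), 81, array([0.027, 0.026, 0.014]))
(array([0.5332, 0.1658, 0.0142]), 66, array([0.024, 0.026, 0.014]))
(array([0.6366, 0.2641, 0.0145]), 72, array([0.028, 0.031, 0.013]))
(array([0.5345, 0.2711, 0.0144]), 78, array([0.027, 0.03 , 0.013]))
(array([0.5865, 0.3896, 0.0151]), 107, array([0.037, 0.033, 0.011]))
(array([0.5213, 0.4875, 0.0154]), 126, array([0.037, 0.033, 0.01 ]))
side
(array([0.4291, 0.1713, 0.0148]), 67, array([0.029, 0.017, 0.014]))
(array([0.5339, 0.1693, 0.0143]), 65, array([0.031, 0.021, 0.014]))
(array([0.4318, 0.2726, 0.0147]), 84, array([0.03 , 0.016, 0.014]))
(array([0.5356, 0.274 , 0.0143]), 78, array([0.029, 0.019, 0.014]))
(array([0.638 , 0.2672, 0.0147]), 74, array([0.026, 0.024, 0.014]))
(array([0.5219, 0.4908, 0.0156]), 142, array([0.034, 0.035, 0.01 ]))
(array([0.5875, 0.3932, 0.0157]), 107, array([0.034, 0.036, 0.009]))
t 21.10 [0.534  0.2697 0.3024] yaw(tool y from +x) 0.0 j [ 0.45  0.29  1.59 -0.    1.27  0.45] w 0.0651 g 0.0 F [-0.1  0.  -0.7]
A [0.1218 0.053  0.0022]
```

Emit:
jog_arm(
  xyz=[
    [0.024, 0.011, 0],
    [0.025, 0.011, 0],
    [0.025, 0.011, 0],
    [0.025, 0.011, 0],
    [0.023, 0.009, 0],
    [0, 0, 0],
    [0, 0, 0],
    [0, 0, 0],
  ],
  yaw=[0, 0, 0, 0, 0, 0, 0, 0],
  gripper=[0.075, 0.075, 0.075, 0.075, 0.075, 0.075, 0.075, 0.075],
)

```text
t: 21.77
tcp_pos: [0.587, 0.3913, 0.3021]
tcp_rot: [0.707, 0.707, -0.001, -0.0]
wrist_force: [-0.3, -0.3, -0.5]
gripper_width: 0.0751
grasp_force: 0.0
```

Emit:
jog_arm(
  xyz=[
    [0, 0, 0.02],
    [0, 0, 0.02],
    [0, 0, 0.02],
    [0, 0, 0.02],
    [0, 0, 0.02],
    [0, 0, 0],
    [0, 0, 0],
    [0, 0, 0],
  ],
  yaw=[0, 0, 0, 0, 0, 0, 0, 0],
  gripper=[0.075, 0.075, 0.075, 0.075, 0.075, 0.075, 0.075, 0.075],
)

```text
t: 22.43
tcp_pos: [0.5882, 0.3918, 0.2051]
tcp_rot: [0.707, 0.707, 0.001, 0.0]
wrist_force: [-0.7, -0.2, -0.0]
gripper_width: 0.0747
grasp_force: 0.0
```

```bash
python3 - <<'E'
from h import *
for n in("scene","side"):
    print(n)
    for r in rims(cloud(camera(n)),(.5,.66),(.33,.6)): print(r)
print("A",tl(st(),[.5872,.3918,.122]))
E
```

```text
scene
(array([0.5866, 0.3893, 0.0157]), 104, array([0.04 , 0.034, 0.01 ]))
(array([0.521 , 0.4875, 0.0152]), 126, array([0.035, 0.033, 0.01 ]))
side
(array([0.522 , 0.4909, 0.0156]), 144, array([0.033, 0.037, 0.009]))
(array([0.5876, 0.393 , 0.0155]), 111, array([0.034, 0.035, 0.009]))
t 22.53 [0.5886 0.3923 0.2058] yaw(tool y from +x) -0.0 j [ 0.57  0.54  1.43 -0.    1.17  0.57] w 0.0752 g 0.0 F [ 0.3 -0.2 -0.1]
A [-0.0006 -0.0016  0.0837]
```

Emit:
jog_arm(
  xyz=[
    [-0.0005, -0.001, 0.018],
    [0, 0, 0.022],
    [0, 0, 0.022],
    [0, 0, 0.021],
    [0, 0, 0],
    [0, 0, 0],
    [0, 0, 0],
    [0, 0, 0],
  ],
  yaw=[0, 0, 0, 0, 0, 0, 0, 0],
  gripper=[0.075, 0.075, 0.075, 0.075, 0.075, 0.03, 0.03, 0.03],
  squeeze=30,
)

```text
t: 23.2
tcp_pos: [0.588, 0.3924, 0.1231]
tcp_rot: [0.707, 0.707, 0.002, 0.0]
wrist_force: [0.1, 0.2, 0.4]
gripper_width: 0.0582
grasp_force: 0.0
```

Emit:
jog_arm(
  xyz=[
    [0, 0, 0],
    [0, 0, 0],
    [0, 0, 0],
    [0, 0, -0.003],
    [0, 0, -0.005],
    [0, 0, -0.005],
    [0, 0, 0],
    [0, 0, 0],
  ],
  yaw=[0, 0, 0, 0, 0, 0, 0, 0],
  gripper=[0.03, 0.03, 0.03, 0.03, 0.03, 0.03, 0.03, 0.03],
)

```text
t: 23.87
tcp_pos: [0.5869, 0.3917, 0.1341]
tcp_rot: [0.707, 0.707, 0.0, 0.0]
wrist_force: [0.5, 0.2, -3.6]
gripper_width: 0.034
grasp_force: 29.2
```

```bash
python3 - <<'E'
from h import *
st()
E
```

```text
t 23.87 [0.5869 0.3917 0.1341] yaw(tool y from +x) 0.0 j [0.57 0.61 1.48 0.   1.05 0.57] w 0.034 g 29.2 F [ 0.5  0.2 -3.6]
```

Emit:
jog_arm(
  xyz=[
    [0, 0, -0.02],
    [0, 0, -0.03],
    [0, 0, -0.03],
    [0, 0, -0.03],
    [0, 0, -0.03],
    [0, 0, -0.03],
    [0, 0, -0.03],
    [0, 0, 0],
  ],
  yaw=[0, 0, 0, 0, 0, 0, 0, 0],
  gripper=[0.03, 0.03, 0.03, 0.03, 0.03, 0.03, 0.03, 0.03],
)

```text
t: 24.53
tcp_pos: [0.5891, 0.3931, 0.3413]
tcp_rot: [0.707, 0.707, 0.005, 0.001]
wrist_force: [1.0, 0.9, -1.5]
gripper_width: 0.034
grasp_force: 29.2
```

Emit:
jog_arm(
  xyz=[
    [-0.02, 0.004, 0],
    [-0.03, 0.006, 0],
    [-0.03, 0.006, 0],
    [-0.03, 0.006, 0],
    [-0.03, 0.006, 0],
    [-0.03, 0.006, 0],
    [-0.03, 0.007, 0],
    [-0.024, 0.006, 0],
  ],
  yaw=[0, 0, 0, 0, 0, 0, 0, 0],
  gripper=[0.03, 0.03, 0.03, 0.03, 0.03, 0.03, 0.03, 0.03],
)

```text
t: 25.2
tcp_pos: [0.6333, 0.1654, 0.3321]
tcp_rot: [0.707, 0.707, -0.001, -0.0]
wrist_force: [0.4, 0.5, -3.8]
gripper_width: 0.0342
grasp_force: 29.2
```

Emit:
jog_arm(
  xyz=[
    [0, 0, 0],
    [0, 0, 0],
    [0, 0, 0],
    [0, 0, 0.02],
    [0, 0, 0.02],
    [0, 0, 0],
    [0, 0, 0],
    [0, 0, 0],
  ],
  yaw=[0, 0, 0, 0, 0, 0, 0, 0],
  gripper=[0.03, 0.03, 0.03, 0.03, 0.03, 0.03, 0.03, 0.03],
)

```text
t: 25.87
tcp_pos: [0.634, 0.1686, 0.2945]
tcp_rot: [0.707, 0.708, 0.0, 0.0]
wrist_force: [-1.2, 0.9, -3.8]
gripper_width: 0.034
grasp_force: 29.2
```

```bash
python3 - <<'E'
from h import *
o=st();print(tl(o,[.635,.1675,.153]))
for n in("scene","side"):
    c=camera(n);w=cloud(c);z=w[...,2]
    m=(abs(w[...,0]-o["tcp_pos"][0])<.055)&(abs(w[...,1]-o["tcp_pos"][1])<.055)&(z>.155)&(z<.25)
    P=w[m];print(n,len(P),P.min(0),P.max(0))
E
```

```text
t 25.87 [0.634  0.1686 0.2945] yaw(tool y from +x) 0.1 j [ 0.24  0.38  1.47 -0.    1.29  0.24] w 0.034 g 29.2 F [-1.2  0.9 -3.8]
[-0.0011  0.0009  0.1415]
scene 900 [0.58700845 0.12914067 0.17207734] [0.65177082 0.20631117 0.24980951]
side 954 [0.59044589 0.15650158 0.17186997] [0.67312418 0.2147573  0.24972118]
```

Emit:
jog_arm(
  xyz=[
    [-0.001, 0.001, 0.02],
    [0, 0, 0.02],
    [0, 0, 0.02],
    [0, 0, 0.02],
    [0, 0, 0],
    [0, 0, 0],
    [0, 0, 0],
    [0, 0, 0],
  ],
  yaw=[0, 0, 0, 0, 0, 0, 0, 0],
  gripper=[0.03, 0.03, 0.03, 0.03, 0.03, 0.03, 0.03, 0.03],
)

```text
t: 26.63
tcp_pos: [0.6361, 0.167, 0.216]
tcp_rot: [0.707, 0.707, 0.001, 0.001]
wrist_force: [-0.7, -0.2, -3.7]
gripper_width: 0.0342
grasp_force: 29.2
```

Emit:
jog_arm(
  xyz=[
    [0, 0, 0.01],
    [0, 0, 0.01],
    [0, 0, 0.01],
    [0, 0, 0.01],
    [0, 0, 0.01],
    [0, 0, 0.008],
    [0, 0, 0],
    [0, 0, 0],
  ],
  yaw=[0, 0, 0, 0, 0, 0, 0, 0],
  gripper=[0.03, 0.03, 0.03, 0.03, 0.03, 0.03, 0.03, 0.03],
)

```text
t: 27.3
tcp_pos: [0.6345, 0.1666, 0.155]
tcp_rot: [0.707, 0.707, -0.001, -0.0]
wrist_force: [0.5, -0.4, -3.1]
gripper_width: 0.034
grasp_force: 29.2
```

```bash
python3 - <<'E'
from h import *
print(tl(st(),[.635,.1675,.153]))
E
```

```text
t 27.30 [0.6345 0.1666 0.155 ] yaw(tool y from +x) -0.0 j [0.24 0.52 1.59 0.   1.03 0.24] w 0.034 g 29.2 F [ 0.5 -0.4 -3.1]
[0.0009 0.0005 0.002 ]
```

Emit:
jog_arm(
  xyz=[
    [0, 0, 0.001],
    [0, 0, 0.001],
    [0, 0, 0],
    [0, 0, 0],
    [0, 0, 0],
    [0, 0, 0],
    [0, 0, 0],
    [0, 0, 0],
  ],
  yaw=[0, 0, 0, 0, 0, 0, 0, 0],
  gripper=[0.03, 0.03, 0.03, 0.045, 0.055, 0.06, 0.065, 0.065],
)

```text
t: 27.97
tcp_pos: [0.6351, 0.1667, 0.1542]
tcp_rot: [0.707, 0.707, 0.0, 0.0]
wrist_force: [-0.3, 0.7, 0.4]
gripper_width: 0.0632
grasp_force: 0.0
```

Emit:
jog_arm(
  xyz=[
    [0, 0, -0.015],
    [0, 0, -0.02],
    [0, 0, -0.025],
    [0, 0, -0.03],
    [0, 0, -0.03],
    [0, 0, -0.01],
    [0, 0, 0],
    [0, 0, 0],
  ],
  yaw=[0, 0, 0, 0, 0, 0, 0, 0],
  gripper=[0.065, 0.065, 0.065, 0.065, 0.065, 0.065, 0.065, 0.065],
)

```text
t: 28.63
tcp_pos: [0.6346, 0.1666, 0.2834]
tcp_rot: [0.707, 0.707, 0.0, 0.0]
wrist_force: [0.5, -0.4, -0.0]
gripper_width: 0.0648
grasp_force: 0.0
```

```bash
python3 - <<'E'
from h import *
for n in("scene","side"):
    print(n);c=camera(n)
    for r in rims(cloud(c),(.3,.66),(.1,.6)): print(r)
cv2.imwrite("pics/side4.png",cv2.resize(c["pixels"][150:360,170:420],None,fx=2.8,fy=2.8))
o=st();print("iso",tl(o,[.4487,-.1254,.27]))
E
```

```text
scene
(array([0.5213, 0.4875, 0.0152]), 130, array([0.035, 0.034, 0.011]))
(array([0.5345, 0.2708, 0.0147]), 81, array([0.026, 0.029, 0.014]))
(array([0.4281, 0.1695, 0.0144]), 80, array([0.027, 0.027, 0.014]))
(array([0.4312, 0.2696, 0.0151]), 96, array([0.029, 0.029, 0.014]))
(array([0.534 , 0.1655, 0.0148]), 72, array([0.024, 0.028, 0.013]))
(array([0.6328, 0.1648, 0.0139]), 63, array([0.023, 0.028, 0.014]))
(array([0.637 , 0.2643, 0.0148]), 69, array([0.025, 0.031, 0.014]))
side
(array([0.5221, 0.4906, 0.0155]), 144, array([0.033, 0.037, 0.009]))
(array([0.4316, 0.273 , 0.0143]), 78, array([0.029, 0.017, 0.014]))
(array([0.5354, 0.2737, 0.0145]), 76, array([0.03 , 0.021, 0.014]))
(array([0.6376, 0.2672, 0.0146]), 70, array([0.027, 0.024, 0.014]))
(array([0.4292, 0.1729, 0.0139]), 66, array([0.029, 0.015, 0.014]))
(array([0.6343, 0.1676, 0.0142]), 61, array([0.029, 0.019, 0.014]))
(array([0.5343, 0.1685, 0.0149]), 67, array([0.031, 0.02 , 0.014]))
t 28.73 [0.6336 0.1664 0.2815] yaw(tool y from +x) -0.0 j [ 0.24  0.39  1.48 -0.    1.27  0.24] w 0.065 g 0.0 F [ 0.7 -0.2  0.3]
iso [-0.2917 -0.1849  0.0124]
```

View pics/side4.png

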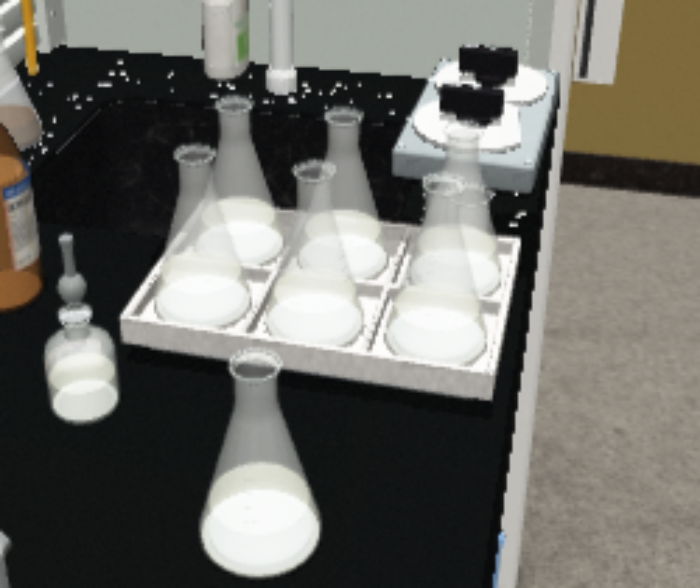

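All six cells are filled upright, with one spare left at (260,520). Next the isolator.

Emit:
jog_arm(
  xyz=[
    [-0.025, -0.015, 0],
    [-0.03, -0.019, 0],
    [-0.03, -0.019, 0],
    [-0.03, -0.019, 0],
    [-0.03, -0.019, 0],
    [-0.03, -0.019, 0],
    [-0.03, -0.019, 0],
    [-0.03, -0.019, 0],
  ],
  yaw=[0, 0, 0, 0, 0, 0, 0, 0],
  gripper=[0.06, 0.06, 0.06, 0.06, 0.06, 0.06, 0.06, 0.06],
)

```text
t: 29.4
tcp_pos: [0.4846, -0.0694, 0.2818]
tcp_rot: [0.707, 0.707, -0.001, -0.001]
wrist_force: [0.4, -0.3, 0.2]
gripper_width: 0.0598
grasp_force: 0.0
```

Emit:
jog_arm(
  xyz=[
    [-0.03, -0.019, 0],
    [-0.027, -0.018, 0],
    [0, 0, 0],
    [0, 0, 0],
    [0, 0, 0],
    [0, 0, 0],
    [0, 0, 0],
    [0, 0, 0],
  ],
  yaw=[0, 0, 0.12, 0.12, 0.12, 0.12, 0.12, 0.12],
  gripper=[0.06, 0.06, 0.06, 0.06, 0.06, 0.06, 0.06, 0.06],
)

```text
t: 30.07
tcp_pos: [0.4487, -0.1251, 0.2819]
tcp_rot: [0.912, 0.41, -0.001, -0.001]
wrist_force: [0.4, -0.9, 0.1]
gripper_width: 0.0601
grasp_force: 0.0
```

Emit:
jog_arm(
  xyz=[
    [0, 0, 0.02],
    [0, 0, 0.02],
    [0, 0, 0.02],
    [0, 0, 0.02],
    [0, 0, 0.02],
    [0, 0, 0.02],
    [0, 0, 0],
    [0, 0, 0],
  ],
  yaw=[0.12, 0.12, 0.12, 0.12, 0.12, 0.12, 0.12, 0.06],
  gripper=[0.06, 0.06, 0.06, 0.06, 0.06, 0.06, 0.06, 0.06],
)

```text
t: 30.73
tcp_pos: [0.4473, -0.1246, 0.1607]
tcp_rot: [1.0, -0.028, -0.003, -0.001]
wrist_force: [0.7, 0.3, 0.1]
gripper_width: 0.0601
grasp_force: 0.0
```

```bash
python3 - <<'E'
from h import *
o=st();c=camera("wrist");w=wcloud(c,o);bars(w);print("iso",tl(st(),[.4487,-.1254,.066]))
E
```

```text
t 30.73 [ 0.4473 -0.1246  0.1607] yaw(tool y from +x) -93.2 j [-0.3   0.25  2.    0.    0.9   1.33] w 0.0601 g 0.0 F [0.7 0.3 0.1]
iso 1750 mean [[ 454.7306  -126.49497]] ang -2.7773988 rect ((453.03448486328125, -126.4582748413086), (17.769386291503906, 68.44379425048828), 86.5859603881836)
sel 1467 mean [[ 448.2083  -244.08571]] ang -3.0698283 rect ((446.4198913574219, -245.2633056640625), (18.517107009887695, 70.13557434082031), 87.15117645263672)
t 30.78 [ 0.4479 -0.1248  0.1614] yaw(tool y from +x) -93.2 j [-0.3   0.25  2.    0.    0.9   1.33] w 0.0597 g 0.0 F [ 0.8 -0.6  0.7]
iso [0.0013 0.0007 0.0954]
```

Emit:
jog_arm(
  xyz=[
    [0.001, 0.001, 0.019],
    [0, 0, 0.019],
    [0, 0, 0.019],
    [0, 0, 0.019],
    [0, 0, 0.019],
    [0, 0, 0],
    [0, 0, 0],
    [0, 0, 0],
  ],
  yaw=[0, 0, 0, 0, 0, 0, 0, 0],
  gripper=[0.06, 0.06, 0.06, 0.06, 0.06, 0.06, 0.06, 0.06],
)

```text
t: 31.45
tcp_pos: [0.4507, -0.1264, 0.069]
tcp_rot: [1.0, -0.024, -0.0, -0.0]
wrist_force: [0.4, 0.4, 0.7]
gripper_width: 0.0601
grasp_force: 0.0
```

Emit:
jog_arm(
  xyz=[
    [0, 0, 0],
    [0, 0, 0],
    [0, 0, 0],
    [0, 0, 0],
    [0, 0, 0],
    [0, 0, 0],
    [0, 0, 0],
    [0, 0, 0],
  ],
  yaw=[0, 0, 0, 0, 0, 0, 0, 0],
  gripper=[0.01, 0.01, 0.01, 0.01, 0.01, 0.01, 0.01, 0.01],
  squeeze=40,
)

```text
t: 32.12
tcp_pos: [0.4507, -0.1264, 0.0688]
tcp_rot: [1.0, -0.025, 0.0, 0.0]
wrist_force: [0.1, -0.1, 0.0]
gripper_width: 0.0117
grasp_force: 0.0
```

Emit:
jog_arm(
  xyz=[
    [0, 0, 0],
    [0, 0, 0],
    [0, 0, 0],
    [0, 0, 0],
    [0, 0, 0],
    [0, 0, 0],
    [0, 0, 0],
    [0, 0, 0],
  ],
  yaw=[-0.1, -0.1, -0.1, 0, 0, 0, 0, 0],
  gripper=[0.01, 0.01, 0.01, 0.01, 0.01, 0.01, 0.01, 0.01],
)

```text
t: 32.78
tcp_pos: [0.4507, -0.1264, 0.0688]
tcp_rot: [0.992, 0.124, -0.0, -0.0]
wrist_force: [0.7, 0.4, 0.3]
gripper_width: 0.0102
grasp_force: 0.0
```

```bash
python3 - <<'E'
from h import *
print(st()["moment"])
E
```

```text
t 32.78 [ 0.4507 -0.1264  0.0688] yaw(tool y from +x) -75.7 j [-0.3   0.41  2.06 -0.    0.67  1.02] w 0.0102 g 0.0 F [0.7 0.4 0.3]
[0.03485713 0.06486083 0.00352537]
```

```bash
python3 - <<'E'
from h import *
o=st();c=camera("wrist");w=wcloud(c,o);bars(w);cv2.imwrite("pics/w5.png",c["pixels"])
for n in("scene","side"): print(n);bars(cloud(camera(n)))
E
```

```text
t 32.78 [ 0.4507 -0.1264  0.0688] yaw(tool y from +x) -75.7 j [-0.3   0.41  2.06 -0.    0.67  1.02] w 0.0102 g 0.0 F [0.7 0.4 0.3]
iso 2843 mean [[ 461.86234  -126.425095]] ang 1.2853861 rect ((454.1865234375, -122.20681762695312), (26.254976272583008, 67.48168182373047), 87.72213745117188)
sel 1452 mean [[ 455.4688  -243.76083]] ang -2.1987207 rect ((447.372802734375, -245.0331268310547), (18.126651763916016, 68.9655532836914), 86.6956787109375)
scene
iso 95 mean [[ 441.74796 -122.96007]] ang 1.55509 rect ((448.79412841796875, -126.29308319091797), (67.08598327636719, 30.90640640258789), 15.996779441833496)
sel 99 mean [[ 440.69708 -244.04727]] ang -2.8751497 rect ((443.232666015625, -245.46524047851562), (20.604345321655273, 69.49459075927734), 89.46587371826172)
side
iso 83 mean [[ 451.14902 -119.52785]] ang -3.850279 rect ((452.014404296875, -119.01869201660156), (25.015819549560547, 68.5622329711914), 86.65535736083984)
sel 43 mean [[ 433.88837 -240.04068]] ang -3.6793816 rect ((444.6373596191406, -244.33212280273438), (22.797760009765625, 68.62557983398438), 82.99650573730469)
```

View pics/w5.png

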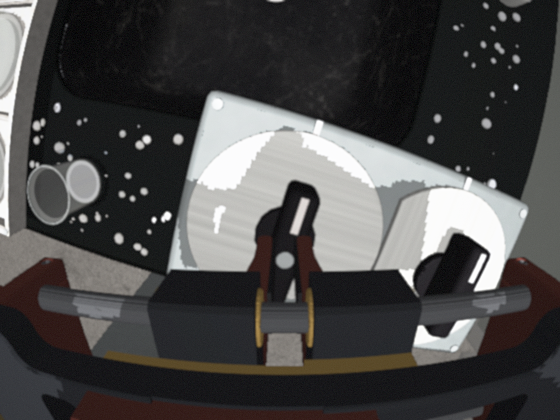

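The fingers appear to bracket the isolator at (285,245), but there is no contact. I'll check from the fixed cameras.

```bash
python3 - <<'E'
from h import *
a=camera("scene");b=camera("side")
u=[cv2.resize(c["pixels"][int(v)-35:int(v)+35,int(x)-45:int(x)+45],(400,311),interpolation=cv2.INTER_CUBIC) for c in(a,b) for x,v in proj(c,[[.45,-.126,.08]])]
cv2.imwrite("pics/z6.png",np.hstack(u))
E
```

```text
(no output)
```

View pics/z6.png

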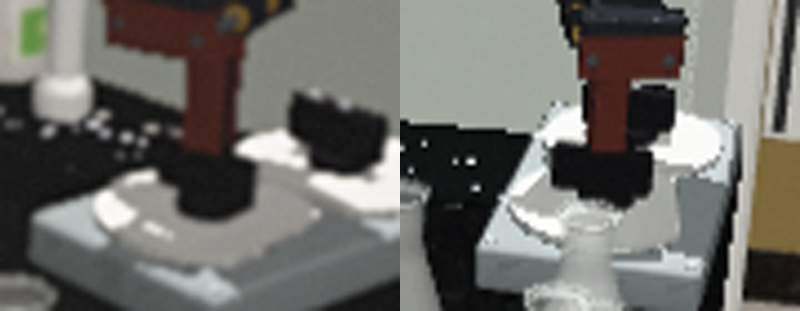

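```bash
python3 - <<'E'
from h import *
o=st()
for n in("scene","side"):
    c=camera(n);w=cloud(c);p=c["pixels"].astype(int)
    near=(abs(w[...,0]-.45)<.06)&(abs(w[...,1]+.126)<.06)&(w[...,2]>.05)
    red=near&(p[...,2]>p[...,0]+30)
    print(n,red.sum(),w[red].min(0),w[red].max(0))
    for z in np.arange(.05,.16,.01):
        m=near&(abs(w[...,2]-z)<.005)
        if m.sum(): print(round(z,2),m.sum(),w[m].min(0)[:2].round(3),w[m].max(0)[:2].round(3),"meanRGB",p[m].mean(0).round())
E
```

```text
t 33.03 [ 0.4507 -0.1264  0.0688] yaw(tool y from +x) -75.6 j [-0.3   0.41  2.06 -0.    0.67  1.02] w 0.0102 g 0.0 F [ 0.4 -0.2  0.1]
scene 634 [ 0.40151777 -0.17787767  0.09182711] [ 0.4674426  -0.06659243  0.26221344]
0.05 66 [ 0.392 -0.182] [ 0.505 -0.071] meanRGB [117. 119. 121.]
0.06 76 [ 0.415 -0.138] [ 0.483 -0.108] meanRGB [30. 30. 31.]
0.07 80 [ 0.413 -0.134] [ 0.484 -0.114] meanRGB [26. 26. 27.]
0.08 72 [ 0.413 -0.133] [ 0.483 -0.116] meanRGB [26. 26. 27.]
0.09 79 [ 0.414 -0.144] [ 0.484 -0.113] meanRGB [45. 46. 55.]
0.1 42 [ 0.434 -0.143] [ 0.457 -0.11 ] meanRGB [35. 38. 64.]
0.11 41 [ 0.433 -0.143] [ 0.456 -0.109] meanRGB [35. 39. 65.]
0.12 43 [ 0.435 -0.149] [ 0.456 -0.11 ] meanRGB [37. 41. 67.]
0.13 42 [ 0.435 -0.145] [ 0.454 -0.109] meanRGB [34. 38. 64.]
0.14 43 [ 0.433 -0.143] [ 0.455 -0.109] meanRGB [36. 41. 67.]
0.15 36 [ 0.433 -0.148] [ 0.454 -0.108] meanRGB [38. 42. 69.]
side 409 [ 0.41087001 -0.18514172  0.09330848] [ 0.49092188 -0.07406589  0.26138681]
0.05 14 [ 0.402 -0.139] [ 0.504 -0.081] meanRGB [102. 103. 102.]
0.06 71 [ 0.416 -0.123] [ 0.484 -0.105] meanRGB [30. 29. 30.]
0.07 66 [ 0.417 -0.124] [ 0.486 -0.112] meanRGB [19. 17. 17.]
0.08 64 [ 0.417 -0.124] [ 0.486 -0.112] meanRGB [19. 17. 17.]
0.09 67 [ 0.418 -0.136] [ 0.486 -0.109] meanRGB [35. 34. 39.]
0.1 27 [ 0.437 -0.129] [ 0.463 -0.104] meanRGB [30. 35. 70.]
0.11 31 [ 0.437 -0.133] [ 0.464 -0.104] meanRGB [28. 33. 67.]
0.12 24 [ 0.438 -0.134] [ 0.465 -0.105] meanRGB [28. 32. 67.]
0.13 24 [ 0.438 -0.132] [ 0.462 -0.104] meanRGB [28. 33. 68.]
0.14 27 [ 0.435 -0.117] [ 0.457 -0.104] meanRGB [29. 33. 68.]
0.15 3 [ 0.445 -0.108] [ 0.454 -0.107] meanRGB [29. 33. 70.]
```

```bash
python3 - <<'E'
from h import *
import pickle,station
print("tip_reach",station.tip_reach)
for n in("scene","side"):
    c=pickle.load(open(n+"0.pkl","rb"));w=cloud(c);p=c["pixels"].astype(int)
    red=(abs(w[...,0]-.624)<.1)&(abs(w[...,1])<.1)&(w[...,2]>.12)&(w[...,2]<.4)
    print(n,np.sort(w[red][:,2])[:10].round(4))
E
```

```text
tip_reach 0.011
scene [0.2221 0.2226 0.2233 0.2235 0.2238 0.224  0.2246 0.2248 0.225  0.225 ]
side [0.2218 0.2222 0.2228 0.223  0.2232 0.2238 0.2242 0.2243 0.2244 0.225 ]
```

Evidence is clear: the real fingertips sit about 22 mm above the reported TCP, where the documentation puts them 11 mm below it. That's why this close missed the bar, and earlier grips only caught the edges. I'll work lower from here.

Emit:
jog_arm(
  xyz=[
    [0, 0, 0],
    [0, 0, 0],
    [0, 0, 0],
    [0, 0, 0],
    [0, 0, 0],
    [0, 0, 0],
    [0, 0, 0],
    [0, 0, 0],
  ],
  yaw=[0.1, 0.1, 0.1, 0, 0, 0, 0, 0],
  gripper=[0.06, 0.06, 0.06, 0.06, 0.06, 0.06, 0.06, 0.06],
)

```text
t: 33.8
tcp_pos: [0.4507, -0.1264, 0.0688]
tcp_rot: [1.0, -0.024, -0.0, 0.0]
wrist_force: [-0.2, -0.2, -0.3]
gripper_width: 0.0585
grasp_force: 0.0
```

Emit:
jog_arm(
  xyz=[
    [0, 0, 0.007],
    [0, 0, 0.007],
    [0, 0, 0.007],
    [0, 0, 0.007],
    [0, 0, 0],
    [0, 0, 0],
    [0, 0, 0],
    [0, 0, 0],
  ],
  yaw=[0, 0, 0, 0, 0, 0, 0, 0],
  gripper=[0.06, 0.06, 0.06, 0.06, 0.06, 0.06, 0.06, 0.06],
)

```text
t: 34.47
tcp_pos: [0.4509, -0.1265, 0.0409]
tcp_rot: [1.0, -0.025, 0.0, 0.0]
wrist_force: [-0.1, -0.1, 0.1]
gripper_width: 0.0602
grasp_force: 0.0
```

```bash
python3 - <<'E'
from h import *
o=st();print(tl(o,[.449,-.1257,.040]))
E
```

```text
t 34.47 [ 0.4509 -0.1265  0.0409] yaw(tool y from +x) -92.8 j [-0.3   0.47  2.06  0.    0.61  1.32] w 0.0602 g 0.0 F [-0.1 -0.1  0.1]
[-0.002  -0.0007  0.0009]
```

Adjust by 2 mm, then grip and turn to ON.

Emit:
jog_arm(
  xyz=[
    [-0.002, -0.0005, 0.001],
    [0, 0, 0],
    [0, 0, 0],
    [0, 0, 0],
    [0, 0, 0],
    [0, 0, 0],
    [0, 0, 0],
    [0, 0, 0],
  ],
  yaw=[0, 0, 0, 0, 0, 0, 0, 0],
  gripper=[0.06, 0.01, 0.01, 0.01, 0.01, 0.01, 0.01, 0.01],
  squeeze=40,
)

```text
t: 35.13
tcp_pos: [0.4488, -0.1273, 0.0398]
tcp_rot: [1.0, -0.024, 0.0, 0.001]
wrist_force: [-3.6, -12.1, -1.3]
gripper_width: 0.0178
grasp_force: 40.0
```

Emit:
jog_arm(
  xyz=[
    [0, 0, 0],
    [0, 0, 0],
    [0, 0, 0],
    [0, 0, 0],
    [0, 0, 0],
    [0, 0, 0],
    [0, 0, 0],
    [0, 0, 0],
  ],
  yaw=[0, 0, -0.1, -0.1, -0.1, 0, 0, 0],
  gripper=[0.01, 0.01, 0.01, 0.01, 0.01, 0.01, 0.01, 0.01],
)

```text
t: 35.8
tcp_pos: [0.4488, -0.1271, 0.0398]
tcp_rot: [0.992, 0.126, -0.0, 0.001]
wrist_force: [-2.2, -10.7, -0.4]
gripper_width: 0.0179
grasp_force: 40.0
```

```bash
python3 - <<'E'
from h import *
print(st()["moment"])
E
```

```text
t 35.80 [ 0.4488 -0.1271  0.0398] yaw(tool y from +x) -75.6 j [-0.3   0.47  2.07 -0.    0.6   1.02] w 0.0179 g 40.0 F [ -2.2 -10.7  -0.4]
[-1.4344478   0.38660942  0.17471723]
```

Emit:
jog_arm(
  xyz=[
    [0, 0, 0],
    [0, 0, 0],
    [0, 0, 0],
    [0, 0, 0],
    [0, 0, 0],
    [0, 0, 0],
    [0, 0, 0],
    [0, 0, 0],
  ],
  yaw=[-0.1, -0.1, -0.1, -0.1, -0.1, -0.1, -0.1, -0.1],
  gripper=[0.01, 0.01, 0.01, 0.01, 0.01, 0.01, 0.01, 0.01],
)

```text
t: 36.47
tcp_pos: [0.4484, -0.1267, 0.0398]
tcp_rot: [0.864, 0.504, -0.0, 0.0]
wrist_force: [-3.4, -7.1, 1.6]
gripper_width: 0.0176
grasp_force: 40.0
```

Emit:
jog_arm(
  xyz=[
    [0, 0, 0],
    [0, 0, 0],
    [0, 0, 0],
    [0, 0, 0],
    [0, 0, 0],
    [0, 0, 0],
    [0, 0, 0],
    [0, 0, 0],
  ],
  yaw=[-0.1, -0.1, -0.08, -0.05, -0.03, 0, 0, 0],
  gripper=[0.01, 0.01, 0.01, 0.01, 0.01, 0.01, 0.01, 0.01],
)

```text
t: 37.13
tcp_pos: [0.4483, -0.1263, 0.0398]
tcp_rot: [0.762, 0.647, -0.0, -0.0]
wrist_force: [-3.2, -4.1, 1.8]
gripper_width: 0.0184
grasp_force: 41.2
```

```bash
python3 - <<'E'
from h import *
print(st()["moment"])
E
```

```text
t 37.13 [ 0.4483 -0.1263  0.0398] yaw(tool y from +x) -9.3 j [-0.3   0.47  2.07 -0.    0.6  -0.14] w 0.0184 g 41.2 F [-3.2 -4.1  1.8]
[-0.78910847  0.42346657 -1.06852665]
```

Emit:
jog_arm(
  xyz=[
    [0, 0, 0],
    [0, 0, 0],
    [0, 0, 0],
    [0, 0, -0.02],
    [0, 0, -0.03],
    [0, 0, -0.03],
    [0, 0, 0],
    [0, 0, 0],
  ],
  yaw=[0, 0, 0, 0, 0, 0, 0, 0],
  gripper=[0.06, 0.06, 0.06, 0.06, 0.06, 0.06, 0.06, 0.06],
)

```text
t: 37.8
tcp_pos: [0.4501, -0.1261, 0.1212]
tcp_rot: [0.761, 0.649, 0.001, 0.002]
wrist_force: [-0.4, -0.2, -0.7]
gripper_width: 0.06
grasp_force: 0.0
```

Emit:
jog_arm(
  xyz=[
    [0, 0, -0.02],
    [0, 0, 0],
    [0, 0, 0],
    [0, 0, 0],
    [0, 0, 0],
    [0, 0, 0],
    [0, 0, 0],
    [0, 0, 0],
  ],
  yaw=[-0.12, -0.12, -0.12, -0.12, -0.12, -0.12, -0.12, -0.12],
  gripper=[0.06, 0.06, 0.06, 0.06, 0.06, 0.06, 0.06, 0.06],
)

```text
t: 38.47
tcp_pos: [0.4478, -0.1255, 0.1383]
tcp_rot: [0.373, 0.928, -0.0, -0.001]
wrist_force: [-0.1, 0.8, -0.0]
gripper_width: 0.06
grasp_force: 0.0
```

Emit:
jog_arm(
  xyz=[
    [0, 0, 0],
    [0, 0, 0],
    [0, 0, 0],
    [0, 0, 0],
    [0, 0, 0],
    [0, 0, 0],
    [0, 0, 0],
    [0, 0, 0],
  ],
  yaw=[-0.12, -0.12, -0.12, -0.12, -0.12, -0.12, 0, 0],
  gripper=[0.06, 0.06, 0.06, 0.06, 0.06, 0.06, 0.06, 0.06],
)

```text
t: 39.13
tcp_pos: [0.4481, -0.1255, 0.1387]
tcp_rot: [0.027, 1.0, 0.0, -0.001]
wrist_force: [0.4, 0.4, 0.6]
gripper_width: 0.0599
grasp_force: 0.0
```

```bash
python3 - <<'E'
from h import *
o=st();c=camera("wrist");w=wcloud(c,o);bars(w);print(tl(st(),[.4426,-.245,.140]))
E
```

```text
t 39.13 [ 0.4481 -0.1255  0.1387] yaw(tool y from +x) 86.9 j [-0.3   0.28  2.02  0.    0.84 -1.82] w 0.0599 g 0.0 F [0.4 0.4 0.6]
iso 2073 mean [[ 447.6133  -122.19381]] ang 77.33865 rect ((448.8245544433594, -121.89036560058594), (69.83599853515625, 18.252687454223633), 77.45052337646484)
sel 1625 mean [[ 444.42886 -243.77869]] ang -2.869026 rect ((445.982177734375, -245.3186492919922), (18.397737503051758, 69.02708435058594), 87.10291290283203)
t 39.18 [ 0.4482 -0.1256  0.1389] yaw(tool y from +x) 86.9 j [-0.3   0.28  2.02  0.    0.84 -1.82] w 0.06 g 0.0 F [-0.2  0.7 -0.1]
[-0.0009 -0.1195 -0.0012]
```

Emit:
jog_arm(
  xyz=[
    [-0.001, -0.029, 0],
    [0, -0.03, 0],
    [0, -0.03, 0],
    [0, -0.03, 0],
    [0, 0, 0],
    [0, 0, 0],
    [0, 0, 0],
    [0, 0, 0],
  ],
  yaw=[0, 0, 0, 0, 0, 0, 0, 0],
  gripper=[0.06, 0.06, 0.06, 0.06, 0.06, 0.06, 0.06, 0.06],
)

```text
t: 39.85
tcp_pos: [0.4433, -0.2436, 0.1394]
tcp_rot: [0.026, 1.0, 0.0, -0.0]
wrist_force: [0.8, 0.2, -0.8]
gripper_width: 0.06
grasp_force: 0.0
```

```bash
python3 - <<'E'
from h import *
o=st();c=camera("wrist");w=wcloud(c,o);bars(w);print(tl(st(),[.4423,-.245,.040]))
E
```

```text
t 39.85 [ 0.4433 -0.2436  0.1394] yaw(tool y from +x) 87.1 j [-0.53  0.34  1.94  0.    0.87 -2.05] w 0.06 g 0.0 F [ 0.8  0.2 -0.8]
iso 1600 mean [[ 447.4441  -125.51529]] ang 77.67328 rect ((448.8894348144531, -122.90448760986328), (69.92692565917969, 18.521928787231445), 77.50082397460938)
sel 2039 mean [[ 443.87424 -245.47328]] ang -2.6719577 rect ((445.9068908691406, -245.81427001953125), (17.68726348876953, 69.71463012695312), 87.46488189697266)
t 39.90 [ 0.4435 -0.2435  0.1395] yaw(tool y from +x) 87.1 j [-0.53  0.34  1.94  0.    0.87 -2.05] w 0.06 g 0.0 F [-0.7 -0.2  0.5]
[ 0.001  -0.0016  0.0995]
```

Emit:
jog_arm(
  xyz=[
    [0.001, -0.0015, 0.019],
    [0, 0, 0.02],
    [0, 0, 0.02],
    [0, 0, 0.02],
    [0, 0, 0.02],
    [0, 0, 0],
    [0, 0, 0],
    [0, 0, 0],
  ],
  yaw=[0, 0, 0, 0, 0, 0, 0, 0],
  gripper=[0.06, 0.06, 0.06, 0.06, 0.06, 0.06, 0.06, 0.06],
)

```text
t: 40.57
tcp_pos: [0.4431, -0.2459, 0.0415]
tcp_rot: [0.025, 1.0, -0.0, 0.0]
wrist_force: [-0.3, 0.2, 0.2]
gripper_width: 0.0601
grasp_force: 0.0
```

Emit:
jog_arm(
  xyz=[
    [0, 0, 0],
    [0, 0, 0],
    [0, 0, 0],
    [0, 0, 0],
    [0, 0, 0],
    [0, 0, 0],
    [0, 0, 0],
    [0, 0, 0],
  ],
  yaw=[0, 0, 0, 0, 0, 0, 0, 0],
  gripper=[0.01, 0.01, 0.01, 0.01, 0.01, 0.01, 0.01, 0.01],
)

```text
t: 41.23
tcp_pos: [0.4427, -0.2472, 0.0409]
tcp_rot: [0.025, 1.0, -0.001, 0.0]
wrist_force: [-2.0, -5.6, 0.7]
gripper_width: 0.0177
grasp_force: 40.0
```

Emit:
jog_arm(
  xyz=[
    [0, 0, 0],
    [0, 0, 0],
    [0, 0, 0],
    [0, 0, 0],
    [0, 0, 0],
    [0, 0, 0],
    [0, 0, 0],
    [0, 0, 0],
  ],
  yaw=[0, 0.1, 0.1, 0.1, 0, 0, 0, 0],
  gripper=[0.01, 0.01, 0.01, 0.01, 0.01, 0.01, 0.01, 0.01],
)

```text
t: 41.9
tcp_pos: [0.4426, -0.2474, 0.0409]
tcp_rot: [0.175, 0.985, -0.001, 0.0]
wrist_force: [-2.9, -7.9, 0.6]
gripper_width: 0.0176
grasp_force: 40.0
```

```bash
python3 - <<'E'
from h import *
print(st()["moment"])
E
```

```text
t 41.90 [ 0.4426 -0.2474  0.0409] yaw(tool y from +x) 69.9 j [-0.53  0.51  1.98 -0.    0.65 -1.75] w 0.0176 g 40.0 F [-2.9 -7.9  0.6]
[-0.92613527  0.3467916  -0.18931616]
```

Emit:
jog_arm(
  xyz=[
    [0, 0, 0],
    [0, 0, 0],
    [0, 0, 0],
    [0, 0, 0],
    [0, 0, 0],
    [0, 0, 0],
    [0, 0, 0],
    [0, 0, 0],
  ],
  yaw=[0.1, 0.1, 0.1, 0.1, 0.1, 0.1, 0.1, 0.1],
  gripper=[0.01, 0.01, 0.01, 0.01, 0.01, 0.01, 0.01, 0.01],
)

```text
t: 42.57
tcp_pos: [0.4423, -0.2477, 0.0409]
tcp_rot: [0.546, 0.838, -0.001, 0.0]
wrist_force: [-4.8, -10.0, 0.1]
gripper_width: 0.0177
grasp_force: 40.0
```

Emit:
jog_arm(
  xyz=[
    [0, 0, 0],
    [0, 0, 0],
    [0, 0, 0],
    [0, 0, 0],
    [0, 0, 0],
    [0, 0, 0],
    [0, 0, 0],
    [0, 0, 0],
  ],
  yaw=[0.1, 0.1, 0.08, 0.05, 0.03, 0, 0, 0],
  gripper=[0.01, 0.01, 0.01, 0.01, 0.01, 0.01, 0.01, 0.01],
)

```text
t: 43.23
tcp_pos: [0.4421, -0.2476, 0.0409]
tcp_rot: [0.684, 0.729, -0.001, 0.0]
wrist_force: [-5.0, -8.0, 2.5]
gripper_width: 0.0184
grasp_force: 41.5
```

```bash
python3 - <<'E'
from h import *
print(st()["moment"])
E
```

```text
t 43.23 [ 0.4421 -0.2476  0.0409] yaw(tool y from +x) 3.7 j [-0.53  0.51  1.98 -0.    0.65 -0.59] w 0.0184 g 41.5 F [-5.  -8.   2.5]
[-1.26430695  0.8619423   1.1177229 ]
```

Against the stop. Release and lift, then final check.

Emit:
jog_arm(
  xyz=[
    [0, 0, 0],
    [0, 0, 0],
    [0, 0, 0],
    [0, 0, -0.02],
    [0, 0, -0.03],
    [0, 0, -0.03],
    [0, 0, -0.03],
    [0, 0, -0.03],
  ],
  yaw=[0, 0, 0, 0, 0, 0, 0, 0],
  gripper=[0.06, 0.06, 0.06, 0.06, 0.06, 0.06, 0.06, 0.06],
)

```text
t: 43.9
tcp_pos: [0.4424, -0.2458, 0.1821]
tcp_rot: [0.686, 0.728, 0.0, -0.0]
wrist_force: [-0.0, -0.2, -0.8]
gripper_width: 0.0594
grasp_force: 0.0
```

Emit:
jog_arm(
  xyz=[
    [0, 0, -0.02],
    [0, 0, 0],
    [0, 0, 0],
    [0, 0, 0],
    [0, 0, 0],
    [0, 0, 0],
    [0, 0, 0],
    [0, 0, 0],
  ],
  yaw=[0, 0, 0, 0, 0, 0, 0, 0],
  gripper=[0.06, 0.06, 0.06, 0.06, 0.06, 0.06, 0.06, 0.06],
)

```text
t: 44.57
tcp_pos: [0.4423, -0.246, 0.2]
tcp_rot: [0.686, 0.728, -0.0, -0.001]
wrist_force: [0.1, 0.3, 0.5]
gripper_width: 0.06
grasp_force: 0.0
```

```bash
python3 - <<'E'
from h import *
o=st();c=camera("wrist");w=wcloud(c,o);bars(w)
c=camera("side");cv2.imwrite("pics/fin.png",c["pixels"])
for r in rims(cloud(c),(.3,.74),(.1,.6)): print(r)
E
```

```text
t 44.57 [ 0.4423 -0.246   0.2   ] yaw(tool y from +x) 3.4 j [-0.53  0.25  1.89  0.    1.   -0.59] w 0.06 g 0.0 F [0.1 0.3 0.5]
iso 1442 mean [[ 449.0545  -122.96909]] ang 77.50177 rect ((449.11810302734375, -122.23899841308594), (69.8046646118164, 18.709840774536133), 77.98951721191406)
sel 1329 mean [[ 443.1248  -247.81094]] ang 96.925415 rect ((443.30712890625, -249.733154296875), (18.010522842407227, 69.6646499633789), 6.91346549987793)
(array([0.5219, 0.4908, 0.0156]), 139, array([0.034, 0.036, 0.008]))
(array([0.7192, 0.5616, 0.0146]), 115, array([0.027, 0.023, 0.014]))
(array([0.7002, 0.3866, 0.0032]), 22, array([0.009, 0.007, 0.013]))
(array([0.4318, 0.2728, 0.0145]), 80, array([0.029, 0.016, 0.014]))
(array([0.5355, 0.2737, 0.0145]), 79, array([0.03 , 0.023, 0.014]))
(array([0.6371, 0.2676, 0.0141]), 71, array([0.027, 0.025, 0.014]))
(array([0.4291, 0.1729, 0.0139]), 69, array([0.029, 0.018, 0.014]))
(array([0.634 , 0.1677, 0.014 ]), 62, array([0.028, 0.02 , 0.014]))
(array([0.534 , 0.169 , 0.0143]), 65, array([0.031, 0.023, 0.014]))
```

View pics/fin.png

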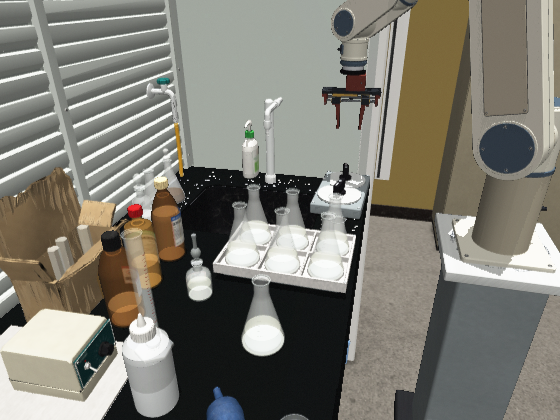

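Six flasks stand in the shaker (around (285,245)), the spare stands at (263,325), the dropper at (200,285) is unmoved, both handles are at full ON/RUN, and the gripper is clear.

```bash
python3 -c "
from station import sign_off
print(sign_off())"
```

```text
the job is handed in; nothing more can be done
None
```

The job is handed in: the shaker was made safe, all six cells are filled with one spare left standing, the isolator is fully ON and the selector fully RUN; the dropper was unmoved in the last picture, and the small beaker was not separately re-measured.

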